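# Set up a photometer line on an optical rail

### The arm

A 6-joint arm with a two-finger parallel gripper is mounted at the origin on a cart in front of the work surface, level with it; the furniture and walls round the work are solid. World frame = base frame: x ahead of the robot, y to its left, z up, the work surface at z = 0. Lengths are in m, angles in rad, forces in N, time in s.
With the tool pointing down it reaches from about 0.375 to 0.975 m from the base axis. Payload 3.8 kg.
Tool frame: the origin (TCP) lies midway between the tips of the shut fingers; the grasp point (between the pads) lies 19 mm behind it; z points along the fingers, y is the line along which they close (so a half turn about z gives the same grasp; the last joint's range is limited). The gripper opens to 85 mm and grips with 20 to 120 N. Pads are 22 mm wide; open, the fingers measure 114 mm over their backs; the gripper's body (76 mm by 85 mm) begins 54 mm behind the grasp point. The pads swing forward as they close: fully open they stand 13 mm farther back than shut.
Start: joints at [1.156, 0.264, 1.604, -0, 1.274, -0.037], TCP at [0.249, 0.627, 0.231] pointing down, gripper open.
Joint ranges: [-2.63, 2.63], [-0.94, 2.18], [0.31, 2.57], [-1.31, 4.45], [0, 2.66], [-2.55, 2.55]. Speed limits (rad/s): [2.57, 2.57, 3.14, 3.14, 3.14, 3.14].

### API

Orientations are given as a rotation vector (axis times angle).
In Python, from workcell import bot, cams gives the robot as it stands.
- The arm moves only by the tool play_rows, never from a script. Its argument "rows" is a list of rows, each a list of 2 entries, a list of its own where there are three numbers: the shift along the tool's x, y, z scaled (see below), then the turn, a rotation vector about the tool's x, y, z scaled (see below). A call has 1 to 20 rows; each row is the pose to reach, as a shift and turn from the pose commanded when the call began, along the tool's axes at that moment; what a row does not reach only later rows make up. The controller multiplies each number of a shift by 250 mm and each number of a turn by 45 degrees. A row lasts 1/12 s, in which the tool goes at most 41.7 mm and 7.16 degrees, less where a joint would pass 70% of its speed; a pose out of reach is approached as far as the arm can. A call with a number of a shift or a turn outside -1 to 1 is refused whole. A call with a gripper value outside its range is refused whole. "claw" is the opening, from -1 (shut) to 1 (fully open), set as the call begins (left out, the last holds). The fingers move at their own pace and stop on an object; "newtons" is the grip in N (left out, the last holds). Time passes only in rows, so rows that repeat a pose let the fingers close. It gives the time, the measured TCP pose, the force, the opening and the grip force at its end, in the units of the state.
- bot.read_state(): the state, without advancing time (a new reading comes with each control period).
- cams.read_camera(name): name is "side" or "top"; returns a dict with "image" (384x512x3 uint8, red, green, blue), "K" (3x3 intrinsics, pixels), "T" (4x4, takes a point from camera to world coordinates). Camera axes: x right, y down, z forward; pixel columns grow to the right and rows downward; lengths in m; the calibration is good to about 2 mm. A picture is of the moment at which its call begins. There is no depth.
- bot.finish_job(): hands the job in; it is judged then, once.
The state is a dict: "time": time; "q": joint angles; "joint_vel": joint speeds; "joint_torque": joint torques, N m; "tool_pos": TCP position; "tcp_rot": TCP orientation; "wrist_force": force on the tool from outside, world axes, zero at the start; "torque": the same for the moment, N m; "width": opening from 0.0 (shut) to 1.0 (fully open); "grip_force": force on a finger pad.
Only numpy, scipy, OpenCV 4.12 (cv2) and the standard library are available. Lean on these libraries where they do the work, as an engineer would, in place of code of your own. Each camera call takes 0.05 s, during which the arm holds its last target. There are 200 camera calls.

### The job

Set up the optical rail for a check with the reference filter: counting from the lamp towards the white screen, seat the lens, then the slit, then the filter holder squarely astride the rail, spaced 8 cm from the lamp to the lens and 8 cm from each to the next (centre to centre). Put the reference filter upright and fully home in the holder, with its window looking along the rail. Lower every piece into place rather than dropping it, and leave the beaker standing where it is.

Things in the scene. Friction and masses are not known exactly. Their poses are not given: they have to be found in the camera images.
- rail: straight aluminium optical rail fixed to the bench, 400 mm long, profile 36 mm wide, its top 30 mm above the bench, on a foot plate 62 mm wide, 6 mm thick. Riders sit astride it. Origin: centre of its underside; y along the rail, x across it, z up.
- lamp: grey upright cylindrical lamp house, 58 mm across, 136 mm high over the bench, clamped near one end of the rail (the +y or the -y end, it varies; the screen is near the other); its ballast box (46x80 mm, top 34 mm over the bench) lies behind, 90 mm to +x. Origin: on its axis over the rail's centre line, 16 mm above the bench; y along the rail.
- screen: white upright screen, 76 mm wide across the rail, 7 mm thick, 133 mm high over the bench, clamped on the rail 318 to 342 mm from the lamp. Origin: in its plane over the rail's centre line, 16 mm above the bench; y along the rail.
- lens: loose rider, 0.2-0.33 kg: black square frame (x +-28, y +-7, z 46-102 mm) with a round glass lens, post, aluminium saddle 64 (x) x 44 (y) x 26 mm with a channel along y, 14 deep, 40 wide, mouth flared to 48; screw out to x=45. Grip frame sides across x. Seated: feet 16 mm above bench, y along rail, either way round. Origin: centre under its feet, z up.
- slit: loose rider, 0.2 kg: black square plate (x +-23, y +-5, z 51-97 mm) with a steel disc and narrow slit on both faces and an upright steel thimble, 13 mm across, on top to z=115. Grip the plate's sides across x. Saddle, screw, seat, origin and axes as the lens rider's; either way round.
- holder: loose rider (filter holder), 0.2-0.33 kg: black block (x +-16, y +-16, z 46-96 mm); in its top a square well 15.5 mm wide with a 2.5 mm chamfer, floor at z=62. Grip the block's sides across x. Saddle, screw, seat, origin and axes as the lens rider's; either way round.
- stand: grey plastic stand fixed to the bench, 40 (x) x 100 (y) x 26 mm high, with three square wells 15.5 mm wide in a row along y; the reference filter starts in the middle one. Origin: centre of its underside.
- filter: loose reference filter in a cuvette-shaped aluminium frame, 12.5x12.5x58 mm, 0.03 kg, upright in the stand's middle well, foot 4 mm above the bench; window 8-18 mm above its foot looks along its y axis. Fully home, its top stands 24 mm above the holder's block. Grip its top 20 mm across x. Origin: centre of its foot, z up along it.
- beaker: small glass beaker, 52 mm across, 66 mm high, standing among the parts; not to be moved. Origin: centre of its underside.

How it is judged:
By the outcome, as a careful person would: the job done as asked, in the order asked, and still so for the second after the job is handed in, with the robot touching nothing.
It also fails if it takes over 112 s, if anything falls off the work surface, if the arm or the gripper's body presses on something with over 40 N, if the wrist force passes 120 N, or if a joint passes its speed limit or range.

## Working session

There is one attempt and no reset: what is moved stays moved. The work goes in short steps, Python scripts to look and compute and a tool call to move; the robot and the scene stay as the last step left them, time stands still between calls to the robot, and variables do not carry over. Pictures are saved under pics/ and viewed, at most 14 in all, crops included, and the job is handed in when it is done.

Besides the shell and the picture viewer there is one more tool, called in YAML: its name, and indented under it one key for each argument. play_rows: Moves the arm, as the interface text tells. Its arguments: {"type":"object","properties":{"rows":{"type":"array","items":{"type":"array"}},"claw":{"type":"number"},"newtons":{"type":"number"}},"required":["rows"]}

```bash
mkdir -p pics; ls; python3 - <<'E'
from workcell import bot,cams
import cv2,numpy as np
s=bot.read_state();print(s)
for n in("top","side"):
    c=cams.read_camera(n);print(n,c["K"].tolist(),np.round(c["T"],4).tolist())
    cv2.imwrite(f"pics/{n}0.png",cv2.resize(c["image"][:,:,::-1],(800,600),interpolation=cv2.INTER_CUBIC))
E
```

```text
pics
{'time': 0.0, 'q': array([ 1.15613431e+00,  2.64738830e-01,  1.60541430e+00, -4.34533342e-06,
        1.27370507e+00, -3.69130241e-02]), 'joint_vel': array([ 7.45170518e-05, -2.34739774e-03,  9.28386579e-04,  8.38672024e-04,
       -6.15823017e-04, -1.21484247e-03]), 'joint_torque': array([-3.63095724e-04, -5.15112376e+01, -3.67313576e+01, -2.88174906e-04,
        1.30411561e-02, -2.49151458e-05]), 'tool_pos': array([0.24866722, 0.62671634, 0.22994993]), 'tcp_rot': array([-0.5897483 , -3.08522741,  0.00346929]), 'wrist_force': array([-0.15891511,  0.37670554,  0.24580083]), 'torque': array([ 0.03029266, -0.04274823, -0.00495599]), 'grip_force': 0.0, 'width': 1.0042391943652367}
top [[467.46647942119375, 0.0, 261.4777718560661], [0.0, 467.46647942119375, 188.67537950774022], [0.0, 0.0, 1.0]] [[0.0221, -0.9927, 0.1185, 0.4014], [-0.9997, -0.0236, -0.0108, -0.1472], [0.0135, -0.1182, -0.9929, 1.2234], [0.0, 0.0, 0.0, 1.0]]
side [[391.14672971995054, 0.0, 257.2197933090126], [0.0, 391.14672971995054, 190.70592994349883], [0.0, 0.0, 1.0]] [[-0.973, -0.1532, 0.1727, 0.3974], [-0.2298, 0.5722, -0.7873, 0.5069], [0.0218, -0.8057, -0.5919, 0.5694], [0.0, 0.0, 0.0, 1.0]]
```

View pics/top0.png

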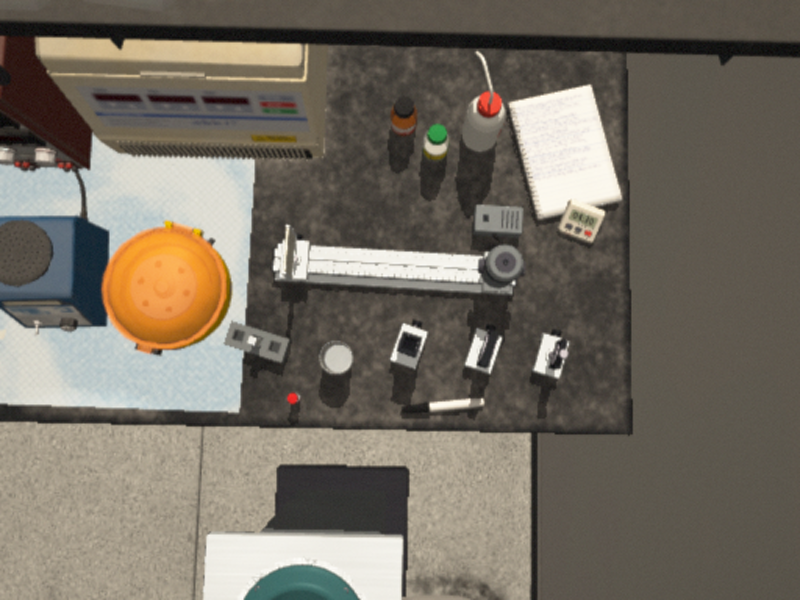

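View pics/side0.png

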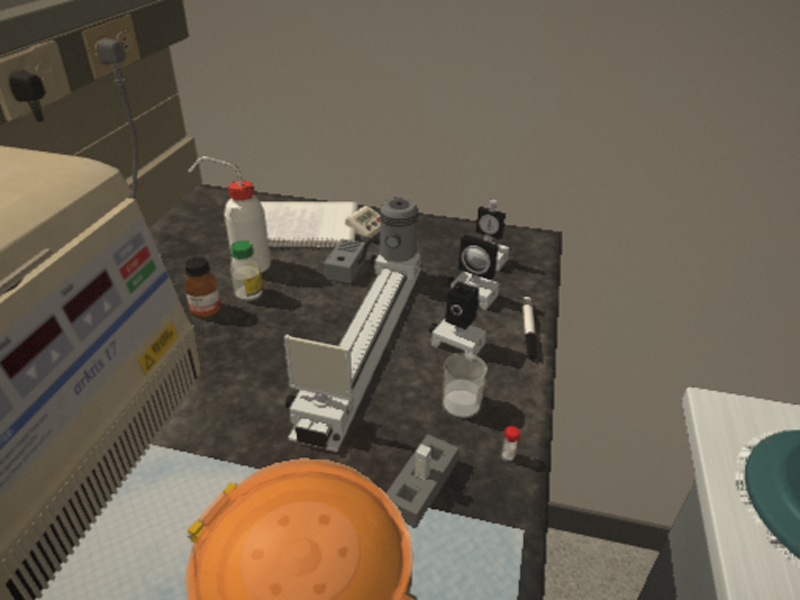

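The top view has the lamp on the right (-y end, around (503,263)) and the screen on the left (290,255). The loose riders, in 800x600 pixels, are the holder (408,345), lens (484,350) and slit (552,355). The stand with the filter is at (257,340) and the beaker at (337,358). I'll enlarge these areas.

```bash
cat > h.py <<'E'
import numpy as np,cv2
from workcell import bot,cams
def snap(n,x0,y0,w,h,s,fn):
    c=cams.read_camera(n)["image"][:,:,::-1]
    im=cv2.resize(c[y0:y0+h,x0:x0+w],None,fx=s,fy=s,interpolation=cv2.INTER_CUBIC)
    for k in range(0,w,20): cv2.putText(im,str(x0+k),(int(k*s),9),0,.35,(0,255,255),1);cv2.line(im,(int(k*s),10),(int(k*s),16),(0,255,255),1)
    for k in range(0,h,20): cv2.putText(im,str(y0+k),(0,int(k*s)+4),0,.35,(0,255,255),1)
    cv2.imwrite("pics/"+fn,im)
E
python3 - <<'E'
from h import *
snap("top",140,135,240,120,3.33,"top_c.png")
snap("side",180,115,180,130,4.4,"side_a.png")
snap("side",180,200,140,140,4.2,"side_b.png")
E
```

```text
(no output)
```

View pics/top_c.png

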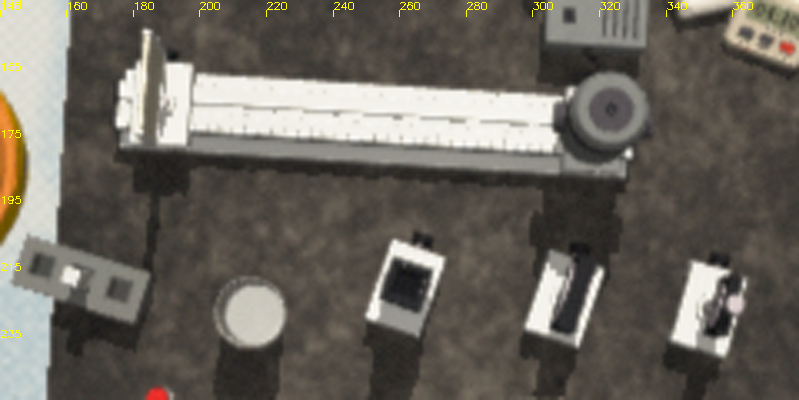

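View pics/side_a.png

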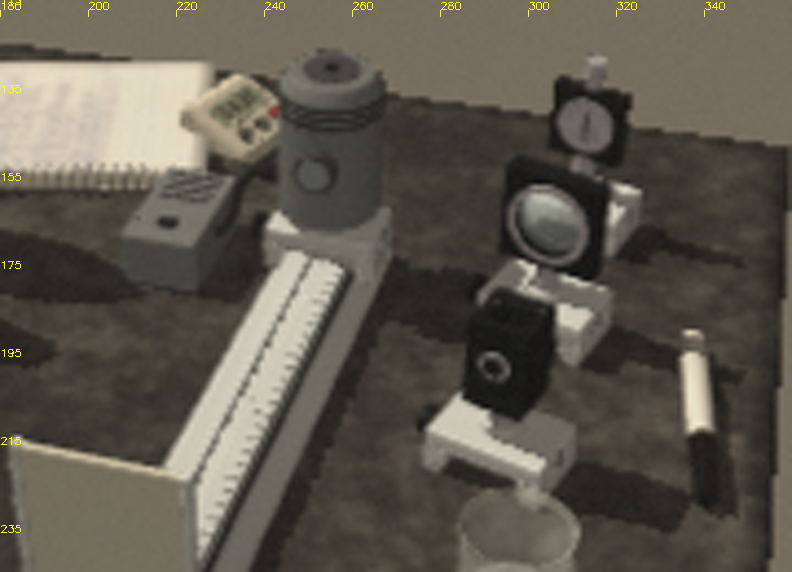

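View pics/side_b.png

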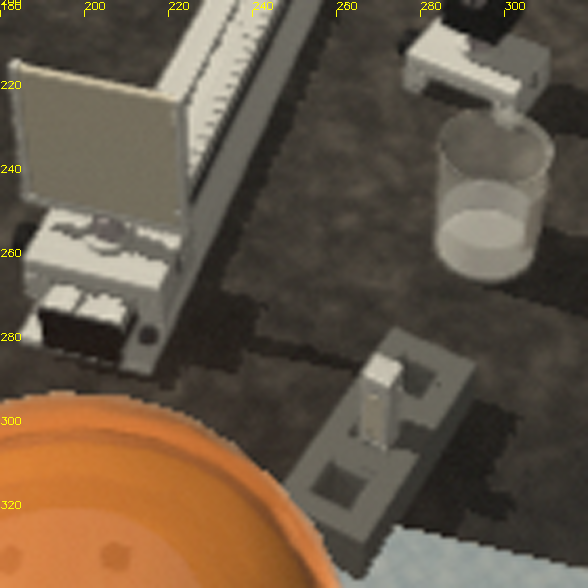

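Pixel positions in crop coordinates:
- **Top view, saddle corners:** holder (393,240), (444,256), (416,335), (367,315); lens (551,247) to (580,347); slit (693,262) to (725,356).
- **Top view, filter:** its top is at (71,274).
- **Side views:** the matching frame and plate corners are visible.

Next I fit the poses with the models and overlay wireframes to check them.

```bash
cat > fit.py <<'E'
from h import *
from scipy.optimize import least_squares
C={n:cams.read_camera(n) for n in("top","side")}
OFF={"t":("top",140,135,3.33),"a":("side",180,115,4.4),"b":("side",180,200,4.2)}
def px(k,u,v):
    n,x,y,s=OFF[k]; return n,np.array([x+(u+.5)/s-.5,y+(v+.5)/s-.5])
def proj(n,P):
    c=C[n];T=c["T"];p=(np.atleast_2d(P)-T[:3,3])@T[:3,:3]; q=p@c["K"].T; return q[:,:2]/q[:,2:]
def W(p,m):
    c,s=np.cos(p[3]),np.sin(p[3]);m=np.atleast_2d(m)
    return m@np.array([[c,s,0],[-s,c,0],[0,0,1]])+p[:3]
def fit(obs,x0,fixz=None):
    obs=[(px(k,u,v),np.array(m)/1000) for k,u,v,m in obs]
    def r(p):
        q=p.copy()
        if fixz is not None:q[2]=fixz
        return np.concatenate([proj(n,W(q,m))[0]-uv for (n,uv),m in obs])
    s=least_squares(r,x0,loss="soft_l1",f_scale=.7)
    return s.x,np.round(r(s.x),1)
sad=lambda a:[("t",*a[i],m) for i,m in enumerate([(32,22,26),(32,-22,26),(-32,-22,26),(-32,22,26)])]
O={
"holder":sad([(393,240),(444,256),(416,335),(367,315)])+[("a",425,432,(32,22,26)),("a",545,468,(-32,22,26)),("a",577,430,(-32,-22,26))],
"lens":sad([(551,247),(604,265),(580,347),(526,328)])+[("a",512,158,(28,7,102)),("a",606,180,(-28,7,102)),("a",597,280,(-28,7,46)),("a",500,247,(28,7,46))],
"slit":sad([(693,262),(747,275),(725,356),(672,340)])+[("t",736,303,(0,0,115)),("a",597,60,(0,0,115)),("a",555,78,(23,5,97)),("a",630,97,(-23,5,97)),("a",624,165,(-23,5,51)),("a",549,146,(23,5,51))],
"stand":[("t",28,237,(20,50,26)),("t",152,270,(20,-50,26)),("t",136,324,(-20,-50,26)),("t",13,285,(-20,50,26)),("b",395,327,(20,-50,26)),("b",477,368,(-20,-50,26)),("b",365,543,(-20,50,26)),("b",287,485,(20,50,26))],
"filter":[("t",71,274,(0,0,58)),("b",384,369,(0,0,58))],
"lamp":[("t",612,110,(0,0,120)),("a",332,68,(0,0,120))],
"screen":[("t",148,30,(38,0,117)),("t",155,125,(-38,0,117)),("b",10,62,(38,0,117)),("b",185,100,(-38,0,117))],
}
if __name__=="__main__":
    for k,o in O.items():
        x,r=fit(o,np.array([.45,0,0,0])); print(k,np.round(x*[1000]*3+[0]*0 if 0 else x,4),r.tolist())
    im=C["top"]["image"].mean(2)
    for y in (.12,.06,0,-.06,-.12):
        u=int(round(proj("top",[.58,y,.03])[0,0]));print(y,u,np.round(im[150:190,u-3:u+4].mean(1)).astype(int).tolist())
E
python3 fit.py
```

```text
holder [ 0.4612 -0.1619 -0.002  -0.2948] [-0.5, -0.3, 0.4, 0.2, 1.1, 0.3, -0.5, 0.9, -0.3, -0.2, -1.0, 1.7, 0.2, -0.8]
lens [ 0.4551 -0.2843  0.0049 -0.2836] [-0.3, 0.9, 0.2, 0.7, 0.2, 0.1, -0.1, 0.6, -1.1, -0.1, -0.2, 1.5, -0.8, -1.0, -0.2, -0.3]
slit [ 0.4496 -0.3957  0.0021 -0.2518] [-0.2, -0.2, 0.1, 0.5, 0.6, 0.4, -0.2, 0.5, -0.1, 0.5, 0.1, -0.9, -0.3, -0.0, -0.3, -0.0, -1.1, 0.3, -0.5, 0.2]
stand [ 0.4615  0.0861 -0.0013 -0.2793] [0.3, -0.5, 0.2, 1.2, 0.0, -0.0, -0.3, -0.0, -0.2, -0.2, 0.4, -1.1, 0.4, 0.1, -2.7, 3.1]
filter [0.4623 0.0874 0.0042 0.    ] [0.0, 0.5, -0.3, -0.0]
lamp [ 0.5845 -0.304   0.0163  0.    ] [-0.0, -0.0, 0.0, 0.0]
screen [0.5993 0.0228 0.0095 0.0265] [1.7, -0.5, -0.9, 2.5, -0.3, 1.3, 0.0, -1.2]
0.12 153 [216, 215, 214, 214, 214, 213, 214, 213, 214, 213, 213, 213, 212, 212, 212, 213, 211, 210, 209, 209, 211, 211, 211, 209, 208, 209, 211, 211, 210, 208, 207, 207, 207, 210, 212, 212, 213, 212, 210, 212]
0.06 176 [67, 69, 68, 70, 73, 82, 119, 121, 125, 153, 168, 171, 171, 168, 139, 146, 167, 176, 182, 182, 191, 190, 180, 126, 105, 117, 121, 117, 113, 81, 57, 51, 50, 54, 69, 71, 66, 62, 61, 63]
0 200 [75, 73, 75, 81, 92, 100, 110, 172, 209, 214, 217, 225, 227, 228, 227, 219, 178, 220, 229, 233, 234, 234, 232, 227, 150, 99, 127, 136, 139, 136, 113, 66, 42, 41, 43, 59, 68, 71, 71, 69]
-0.06 223 [61, 60, 60, 62, 64, 68, 70, 81, 136, 227, 238, 236, 239, 238, 237, 238, 237, 181, 219, 238, 239, 237, 237, 231, 225, 199, 120, 126, 138, 142, 141, 137, 84, 47, 38, 40, 51, 65, 70, 71]
-0.12 246 [80, 77, 73, 72, 71, 71, 69, 68, 69, 102, 214, 239, 240, 240, 239, 240, 240, 237, 213, 228, 239, 235, 238, 239, 239, 235, 231, 146, 108, 135, 143, 145, 141, 98, 57, 42, 41, 43, 62, 69]
```

Heights come out within 5 mm of the given values, so I refit with z fixed, work out the rail line and targets, and write a move planner.

```bash
cat > poses.py <<'E'
from fit import *
Z=dict(holder=0,lens=0,slit=0,stand=0,filter=.004,lamp=.016,screen=.016)
P={k:fit(o,np.array([.45,0,0,0]),Z[k])[0] for k,o in O.items()}
for k in P:P[k][2]=Z[k]; print(k,np.round(P[k],4))
def back(n,u,v,z):
    c=C[n];d=c["T"][:3,:3]@np.linalg.solve(c["K"],[u,v,1]);o=c["T"][:3,3];return o+d*(z-o[2])/d[2]
pts=[]
for u,f,t,g in[(200,156.7,173.8,180.5),(223,158.15,175.4,181.9),(246,159.5,176.8,183.2)]:
    q=[back("top",u,f,.006)-[.031,0,0],back("top",u,t,.03)+[.018,0,0],back("top",u,g,.006)+[.031,0,0]]
    print(np.round([a[:2] for a in q],4).tolist());pts+=q
pts=np.array(pts);b=np.polyfit(pts[:,1],pts[:,0],1)
print("rail slope",b,"x at lamp",np.polyval(b,P["lamp"][1]),"x at screen",np.polyval(b,P["screen"][1]))
E
cat > go.py <<'E'
import sys
from workcell import bot
import numpy as np
from scipy.spatial.transform import Rotation as R
# args: x y z phi(angle of tool y, rad) -> shift and turn in tool units from the present pose
s=bot.read_state();R0=R.from_rotvec(s["tcp_rot"])
y=R0.as_matrix()[:,1];print("t",round(s["time"],2),"tcp",np.round(s["tool_pos"],4),"phi",round(np.arctan2(y[1],y[0]),4),"tilt",np.round(R0.as_matrix()[:,2],4),"F",np.round(s["wrist_force"],1),"w",round(s["width"],3),"g",round(s["grip_force"],1))
for a in sys.argv[1:]:
    x,yy,z,p=map(float,a.split(","))
    sh=R0.inv().apply(np.array([x,yy,z])-s["tool_pos"])/.25
    c,q=np.cos(p),np.sin(p);M=np.array([[q,c,0],[-c,q,0],[0,0,-1]])
    print(a,"[",np.round(sh,4).tolist(),",",np.round((R0.inv()*R.from_matrix(M)).as_rotvec()/(np.pi/4),4).tolist(),"]")
E
python3 poses.py; python3 go.py .33,.39,.3,.6 .4,.15,.3,.0
```

```text
holder [ 0.4611 -0.1613  0.     -0.2925]
lens [ 0.4552 -0.2861  0.     -0.2885]
slit [ 0.4497 -0.3966  0.     -0.2509]
stand [ 0.4615  0.0864  0.     -0.2789]
filter [0.4623 0.0873 0.004  0.    ]
lamp [ 0.5845 -0.3041  0.016   0.    ]
screen [0.5976 0.0263 0.016  0.0174]
[[0.5967, 0.0037], [0.5966, -0.0009], [0.5954, 0.0013]]
[[0.5943, -0.057], [0.5938, -0.0603], [0.5931, -0.0591]]
[[0.5922, -0.1178], [0.5916, -0.1196], [0.5911, -0.1195]]
rail slope [0.03807415 0.59612067] x at lamp 0.584540421643806 x at screen 0.597122366613405
t 0.45 tcp [0.249  0.6273 0.2312] phi 1.193 tilt [-1.e-04 -1.e-04 -1.e+00] F [ 0.4 -0.4 -0.3] w 1.001 g 0.0Traceback (most recent call last):
  File "go.py", line 12, in <module>
    print(a,"[",np.round(sh,4).tolist(),",",np.round((R0.inv()*R.from_matrix(M)).as_rotvec()/(np.pi/4),4).tolist(),"]")
                                                               ~~~~~~~~~~~~~^^^
  File "scipy/spatial/transform/_rotation.pyx", line 1143, in scipy.spatial.transform._rotation.Rotation.from_matrix
ValueError: Non-positive determinant (left-handed or null coordinate frame) in rotation matrix 0: [[ 0.56464247  0.82533561  0.        ]
 [-0.82533561  0.56464247  0.        ]
 [ 0.          0.         -1.        ]].
```

```bash
sed -i 's/M=np.array.*/M=np.array([[-q,c,0],[c,q,0],[0,0,-1]])/' go.py; python3 go.py .33,.40,.28,.6 .36,.33,.3,.5
```

```text
t 0.45 tcp [0.249  0.6273 0.2312] phi 1.193 tilt [-1.e-04 -1.e-04 -1.e+00] F [ 0.4 -0.4 -0.3] w 1.001 g 0.0
.33,.40,.28,.6 [ [-0.6366, -0.7257, -0.1951] , [-0.0002, 0.0, 0.755] ]
.36,.33,.3,.5 [ [-0.8515, -0.9417, -0.2751] , [-0.0002, 0.0, 0.8823] ]
```

play_rows:
  rows:
    - [[-0.85,-0.94,-0.28],[0,0,0.88]]
    - [[-0.85,-0.94,-0.28],[0,0,0.88]]
    - [[-0.85,-0.94,-0.28],[0,0,0.88]]
    - [[-0.85,-0.94,-0.28],[0,0,0.88]]
    - [[-0.85,-0.94,-0.28],[0,0,0.88]]
    - [[-0.85,-0.94,-0.28],[0,0,0.88]]
    - [[-0.85,-0.94,-0.28],[0,0,0.88]]
    - [[-0.85,-0.94,-0.28],[0,0,0.88]]
    - [[-0.85,-0.94,-0.28],[0,0,0.88]]
    - [[-0.85,-0.94,-0.28],[0,0,0.88]]
    - [[-0.85,-0.94,-0.28],[0,0,0.88]]
  claw: 1

```text
time: 1.37
tool_pos: [0.3598, 0.3308, 0.3014]
tcp_rot: [-1.601, -2.702, -0.001]
wrist_force: [0.8, -0.4, -0.3]
width: 0.997
grip_force: 0.0
```

```bash
python3 go.py .43,.1,.27,-.2 .455,-.1,.24,-.28
```

```text
t 1.37 tcp [0.3598 0.3308 0.3014] phi 0.501 tilt [ 1.e-04  9.e-04 -1.e+00] F [ 0.8 -0.4 -0.3] w 0.997 g 0.0
.43,.1,.27,-.2 [ [-0.9448, -0.1972, 0.1248] , [0.0003, -0.0012, 0.8926] ]
.455,-.1,.24,-.28 [ [-1.6946, -0.4938, 0.2441] , [0.0002, -0.0012, 0.9944] ]
```

play_rows:
  rows:
    - [[-0.945,-0.197,0.125],[0,0,0.893]]
    - [[-0.945,-0.197,0.125],[0,0,0.893]]
    - [[-0.945,-0.197,0.125],[0,0,0.893]]
    - [[-0.945,-0.197,0.125],[0,0,0.893]]
    - [[-0.945,-0.197,0.125],[0,0,0.893]]
    - [[-0.945,-0.197,0.125],[0,0,0.893]]
    - [[-0.945,-0.197,0.125],[0,0,0.893]]

```text
time: 1.95
tool_pos: [0.4309, 0.0959, 0.2683]
tcp_rot: [2.437, 1.981, -0.006]
wrist_force: [-0.0, -0.1, -0.7]
width: 0.999
grip_force: 0.0
```

```bash
python3 go.py .45,-.1,.24,-.2885
```

```text
t 1.95 tcp [0.4309 0.0959 0.2683] phi -0.206 tilt [-0.0021 -0.0031 -1.    ] F [-0.  -0.1 -0.7] w 0.999 g 0.0
.45,-.1,.24,-.2885 [ [-0.7511, 0.2352, 0.1156] , [-0.0016, 0.0045, 0.105] ]
```

play_rows:
  rows:
    - [[-0.75,0.235,0.12],[0,0,0.105]]
    - [[-0.75,0.235,0.12],[0,0,0.105]]
    - [[-0.75,0.235,0.12],[0,0,0.105]]
    - [[-0.75,0.235,0.12],[0,0,0.105]]
    - [[-0.75,0.235,0.12],[0,0,0.105]]
    - [[-0.75,0.235,0.12],[0,0,0.105]]
    - [[-0.75,0.235,0.12],[0,0,0.105]]
    - [[-0.75,0.235,0.12],[0,0,0.105]]

```text
time: 2.62
tool_pos: [0.451, -0.0941, 0.2396]
tcp_rot: [-2.509, -1.888, -0.0]
wrist_force: [-0.7, 0.6, -0.4]
width: 0.995
grip_force: 0.0
```

```bash
python3 go.py .4552,-.2861,.15,-.2885
```

```text
t 2.62 tcp [ 0.451  -0.0941  0.2396] phi -0.2806 tilt [-0.001   0.0013 -1.    ] F [-0.7  0.6 -0.4] w 0.995 g 0.0
.4552,-.2861,.15,-.2885 [ [-0.7336, 0.229, 0.3575] , [-0.0016, -0.0013, 0.0101] ]
```

play_rows:
  rows:
    - [[-0.734,0.229,0.358],[0,0,0.01]]
    - [[-0.734,0.229,0.358],[0,0,0.01]]
    - [[-0.734,0.229,0.358],[0,0,0.01]]
    - [[-0.734,0.229,0.358],[0,0,0.01]]
    - [[-0.734,0.229,0.358],[0,0,0.01]]
    - [[-0.734,0.229,0.358],[0,0,0.01]]
    - [[-0.734,0.229,0.358],[0,0,0.01]]
    - [[-0.734,0.229,0.358],[0,0,0.01]]
    - [[-0.734,0.229,0.358],[0,0,0.01]]
    - [[-0.734,0.229,0.358],[0,0,0.01]]

```text
time: 3.45
tool_pos: [0.4557, -0.2862, 0.1517]
tcp_rot: [2.515, 1.88, 0.001]
wrist_force: [0.1, 0.6, -0.1]
width: 0.996
grip_force: 0.0
```

```bash
python3 go.py .4552,-.2861,.056,-.2885; python3 - <<'E'
from h import *
snap("top",240,150,140,100,5.7,"top_l.png")
E
```

```text
t 3.45 tcp [ 0.4557 -0.2862  0.1517] phi -0.2872 tilt [ 1.6e-03 -6.0e-04 -1.0e+00] F [ 0.1  0.6 -0.1] w 0.996 g 0.0
.4552,-.2861,.056,-.2885 [ [-0.0001, -0.0027, 0.3829] , [0.0022, 0.0002, 0.0017] ]
```

View pics/top_l.png

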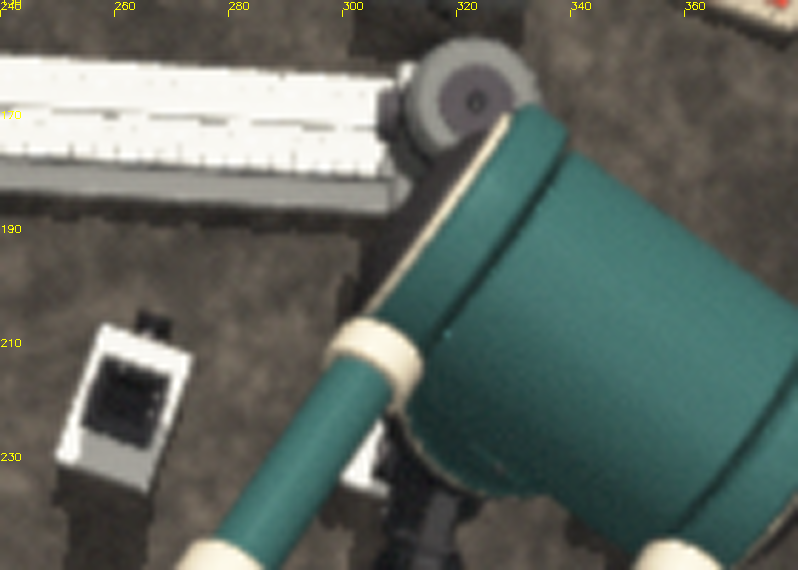

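The lamp centre is confirmed at native (323.4,168) and the gripper is over the lens. Descending to grip.

play_rows:
  rows:
    - [[0,-0.001,0.1],[0,0,0]]
    - [[0,-0.002,0.2],[0,0,0]]
    - [[0,-0.002,0.27],[0,0,0]]
    - [[0,-0.002,0.33],[0,0,0]]
    - [[0,-0.002,0.36],[0,0,0]]
    - [[0,-0.002,0.38],[0,0,0]]
    - [[0,-0.002,0.38],[0,0,0]]
    - [[0,-0.002,0.38],[0,0,0]]

```text
time: 4.17
tool_pos: [0.4548, -0.2878, 0.0564]
tcp_rot: [2.518, 1.877, 0.001]
wrist_force: [-0.6, 0.1, 0.7]
width: 1.001
grip_force: 0.0
```

```bash
python3 go.py; python3 - <<'E'
from h import *
snap("side",270,110,80,80,7,"side_l.png")
E
```

```text
t 4.17 tcp [ 0.4548 -0.2878  0.0564] phi -0.2894 tilt [ 1.1e-03 -7.0e-04 -1.0e+00] F [-0.6  0.1  0.7] w 1.001 g 0.0
```

View pics/side_l.png

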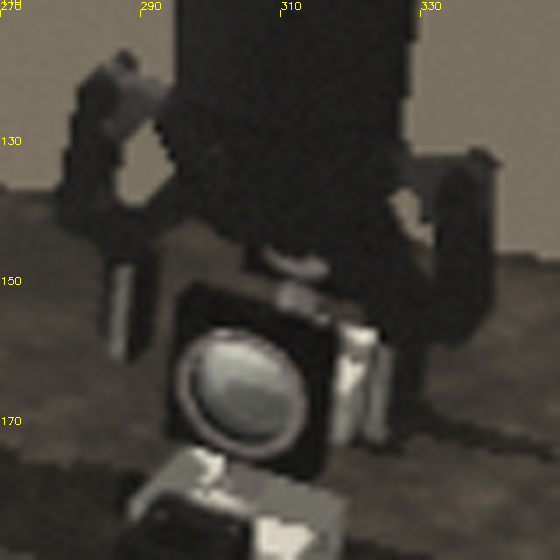

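The fingers straddle the lens frame with a gap on both sides. Closing.

play_rows:
  rows:
    - [[0,0,0],[0,0,0]]
    - [[0,0,0],[0,0,0]]
    - [[0,0,0],[0,0,0]]
    - [[0,0,0],[0,0,0]]
    - [[0,0,0],[0,0,0]]
    - [[0,0,0],[0,0,0]]
    - [[0,0,0],[0,0,0]]
    - [[0,0,0],[0,0,0]]
    - [[0,0,0],[0,0,0]]
    - [[0,0,0],[0,0,0]]
  claw: -1
  newtons: 45

```text
time: 5.05
tool_pos: [0.4549, -0.2883, 0.0566]
tcp_rot: [2.518, 1.876, 0.001]
wrist_force: [-1.1, 0.3, 5.5]
width: 0.649
grip_force: 48.7
```

play_rows:
  rows:
    - [[0,0,-0.05],[0,0,0]]
    - [[0,0,-0.12],[0,0,0]]
    - [[0,0,-0.2],[0,0,0]]
    - [[0,0,-0.26],[0,0,0]]
    - [[0,0,-0.3],[0,0,0]]
    - [[0,0,-0.3],[0,0,0]]
    - [[0,0,-0.3],[0,0,0]]

```text
time: 5.63
tool_pos: [0.4542, -0.2877, 0.1307]
tcp_rot: [2.519, 1.877, 0.0]
wrist_force: [0.5, 1.2, -2.6]
width: 0.653
grip_force: 48.9
```

```bash
python3 go.py .5876,-.2242,.132,-.038
```

```text
t 5.63 tcp [ 0.4542 -0.2877  0.1307] phi -0.2899 tilt [ 5.e-04 -3.e-04 -1.e+00] F [ 0.5  1.2 -2.6] w 0.653 g 48.9
.5876,-.2242,.132,-.038 [ [0.396, 0.4389, -0.0049] , [0.0007, 0.0003, -0.3207] ]
```

play_rows:
  rows:
    - [[0.06,0.07,0],[0,0,-0.06]]
    - [[0.15,0.17,0],[0,0,-0.13]]
    - [[0.24,0.27,0],[0,0,-0.2]]
    - [[0.33,0.36,0],[0,0,-0.27]]
    - [[0.38,0.42,0],[0,0,-0.31]]
    - [[0.396,0.439,0],[0,0,-0.321]]
    - [[0.396,0.439,0],[0,0,-0.321]]
    - [[0.396,0.439,0],[0,0,-0.321]]
    - [[0.396,0.439,0],[0,0,-0.321]]
    - [[0.396,0.439,0],[0,0,-0.321]]

```text
time: 6.47
tool_pos: [0.586, -0.2247, 0.1299]
tcp_rot: [-2.264, -2.177, 0.002]
wrist_force: [0.4, 0.3, -2.6]
width: 0.653
grip_force: 49.3
```

```bash
python3 go.py .5876,-.2242,.082,-.038; python3 - <<'E'
from h import *
snap("side",220,110,110,100,5.5,"side_m.png")
E
```

```text
t 6.47 tcp [ 0.586  -0.2247  0.1299] phi -0.0392 tilt [-1.6e-03  3.0e-04 -1.0e+00] F [ 0.4  0.3 -2.6] w 0.653 g 49.3
.5876,-.2242,.082,-.038 [ [0.0024, 0.0064, 0.1917] , [-0.0021, -0.0003, -0.0016] ]
```

View pics/side_m.png

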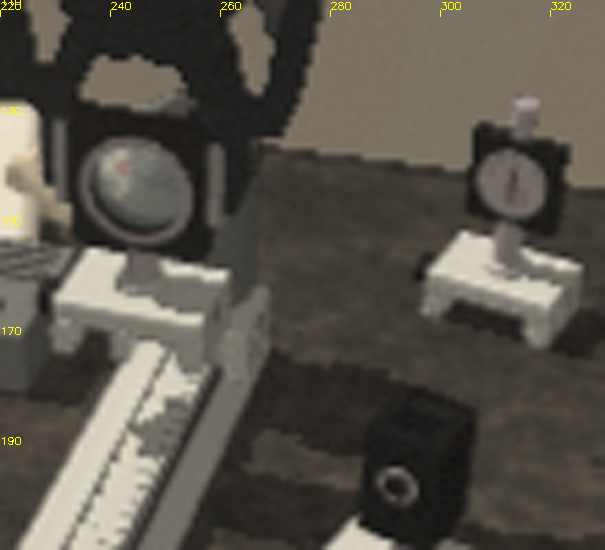

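The lens hangs level over the rail, with saddle top corners at crop (53,300), (210,320), (228,270) and (85,248). I fit those for the in-hand offset.

```bash
python3 - <<'E'
from fit import *
OFF["m"]=("side",220,110,5.5)
o=[("m",53,300,(32,22,26)),("m",210,320,(-32,22,26)),("m",228,270,(-32,-22,26)),("m",85,248,(32,-22,26)),("m",72,240,(28,7,46)),("m",210,255,(-28,7,46))]
print(fit(o,np.array([.58,-.22,.07,0]),.0735))
print(fit(o,np.array([.58,-.22,.07,0])))
E
```

```text
(array([ 0.58561361, -0.22181657,  0.06945061,  0.02184117]), array([ 0.3,  0.1, -0.2,  0.2,  0.5, -0.9, -0.5, -0.4,  0.2,  0.1, -0.3,
        0.6]))
(array([ 0.58592251, -0.22299792,  0.07274062,  0.02212747]), array([ 0.3,  0.1, -0.2,  0.2,  0.5, -0.9, -0.5, -0.4,  0.2,  0.1, -0.3,
        0.6]))
```

play_rows:
  rows:
    - [[-0.006,0.006,0.05],[-0.002,0,-0.002]]
    - [[-0.006,0.006,0.1],[-0.002,0,-0.002]]
    - [[-0.006,0.006,0.14],[-0.002,0,-0.002]]
    - [[-0.006,0.006,0.16],[-0.002,0,-0.002]]
    - [[-0.006,0.006,0.175],[-0.002,0,-0.002]]
    - [[-0.006,0.006,0.185],[-0.002,0,-0.002]]
    - [[-0.006,0.006,0.195],[-0.002,0,-0.002]]
    - [[-0.006,0.006,0.205],[-0.002,0,-0.002]]
    - [[-0.006,0.006,0.205],[-0.002,0,-0.002]]

```text
time: 7.37
tool_pos: [0.589, -0.2258, 0.0794]
tcp_rot: [2.26, 2.18, 0.001]
wrist_force: [-1.0, -0.3, -3.2]
width: 0.648
grip_force: 49.4
```

```bash
python3 go.py .5876,-.2262,.0726,-.038
```

```text
t 7.37 tcp [ 0.589  -0.2258  0.0794] phi -0.036 tilt [ 1.2e-03 -1.0e-04 -1.0e+00] F [-1.  -0.3 -3.2] w 0.648 g 49.4
.5876,-.2262,.0726,-.038 [ [-0.0019, -0.0055, 0.0272] , [0.0016, 0.0001, 0.0026] ]
```

play_rows:
  rows:
    - [[-0.001,-0.003,0.008],[0,0,0]]
    - [[-0.001,-0.003,0.014],[0,0,0]]
    - [[-0.001,-0.003,0.02],[0,0,0]]
    - [[-0.001,-0.003,0.024],[0,0,0]]
    - [[-0.001,-0.003,0.026],[0,0,0]]
    - [[-0.001,-0.003,0.026],[0,0,0]]

```text
time: 7.87
tool_pos: [0.5884, -0.226, 0.0728]
tcp_rot: [2.26, 2.18, 0.002]
wrist_force: [0.7, -0.0, -2.6]
width: 0.645
grip_force: 49.6
```

```bash
python3 go.py
```

```text
t 7.87 tcp [ 0.5884 -0.226   0.0728] phi -0.0362 tilt [ 1.8e-03 -1.0e-04 -1.0e+00] F [ 0.7 -0.  -2.6] w 0.645 g 49.6
```

play_rows:
  rows:
    - [[0,0,0.002],[0,0,0]]
    - [[0,0,0.004],[0,0,0]]
    - [[0,0,0.004],[0,0,0]]

```text
time: 8.12
tool_pos: [0.5885, -0.226, 0.0727]
tcp_rot: [2.26, 2.18, 0.002]
wrist_force: [-2.8, 1.4, 4.3]
width: 0.645
grip_force: 50.1
```

play_rows:
  rows:
    - [[0,0,0.002],[0,0,0]]
    - [[0,0,0.004],[0,0,0]]
    - [[0,0,0.004],[0,0,0]]

```text
time: 8.37
tool_pos: [0.5885, -0.226, 0.0727]
tcp_rot: [2.26, 2.18, 0.002]
wrist_force: [-4.9, 2.3, 9.7]
width: 0.648
grip_force: 50.8
```

Seated: contact at 0.0727 against 0.0726 expected. Releasing.

play_rows:
  rows:
    - [[0,0,-0.004],[0,0,0]]
    - [[0,0,-0.004],[0,0,0]]
    - [[0,0,-0.004],[0,0,0]]
    - [[0,0,-0.004],[0,0,0]]
    - [[0,0,-0.004],[0,0,0]]
    - [[0,0,-0.004],[0,0,0]]
    - [[0,0,-0.1],[0,0,0]]
    - [[0,0,-0.22],[0,0,0]]
    - [[0,0,-0.36],[0,0,0]]
    - [[0,0,-0.5],[0,0,0]]
    - [[0,0,-0.56],[0,0,0]]
    - [[0,0,-0.56],[0,0,0]]
  claw: 1

```text
time: 9.37
tool_pos: [0.5913, -0.2273, 0.217]
tcp_rot: [2.253, 2.174, 0.008]
wrist_force: [0.5, -0.5, 0.6]
width: 0.998
grip_force: 0.0
```

```bash
python3 go.py .4497,-.3966,.15,-.2509
```

```text
t 9.37 tcp [ 0.5913 -0.2273  0.217 ] phi -0.0361 tilt [ 0.0111 -0.0042 -0.9999] F [ 0.5 -0.5  0.6] w 0.998 g 0.0
.4497,-.3966,.15,-.2509 [ [-0.696, -0.5447, 0.2646] , [0.0148, 0.0032, 0.2735] ]
```

play_rows:
  rows:
    - [[-0.1,-0.2,0],[0,0,0.06]]
    - [[-0.22,-0.3,0],[0,0,0.14]]
    - [[-0.34,-0.38,0],[0,0,0.2]]
    - [[-0.46,-0.46,0.05],[0,0,0.25]]
    - [[-0.58,-0.52,0.12],[0,0,0.27]]
    - [[-0.66,-0.54,0.2],[0,0,0.27]]
    - [[-0.69,-0.543,0.25],[0,0,0.273]]
    - [[-0.69,-0.543,0.26],[0,0,0.273]]
    - [[-0.69,-0.543,0.26],[0,0,0.273]]
    - [[-0.69,-0.543,0.26],[0,0,0.273]]
    - [[-0.69,-0.543,0.26],[0,0,0.273]]

```text
time: 10.28
tool_pos: [0.4476, -0.3927, 0.1465]
tcp_rot: [2.478, 1.927, 0.003]
wrist_force: [-0.6, 0.3, 0.0]
width: 1.003
grip_force: 0.0
```

```bash
python3 go.py .4497,-.3966,.057,-.2509;python3 - <<'E'
from fit import *
im=C["top"]["image"][:,:,::-1]
s=6;x0,y0=270,145
c=cv2.resize(im[y0:y0+80,x0:x0+100],None,fx=s,fy=s,interpolation=cv2.INTER_CUBIC)
def box(p,a,col):
    q=proj("top",W(np.array(p),np.array(a)/1000)); q=((q-[x0,y0]+.5)*s-.5).astype(int); cv2.polylines(c,[q],True,col,1)
L=[.5876,-.2242,.016,-.038]
box(L,[(32,22,26),(32,-22,26),(-32,-22,26),(-32,22,26)],(0,0,255)); box(L,[(28,7,102),(28,-7,102),(-28,-7,102),(-28,7,102)],(0,255,0))
cv2.imwrite("pics/chk1.png",c)
E
```

```text
t 10.28 tcp [ 0.4476 -0.3927  0.1465] phi -0.2489 tilt [ 2.8e-03 -7.0e-04 -1.0e+00] F [-0.6  0.3  0. ] w 1.003 g 0.0
.4497,-.3966,.057,-.2509 [ [-0.0131, 0.011, 0.358] , [0.0036, -0.0, 0.0025] ]
```

View pics/chk1.png

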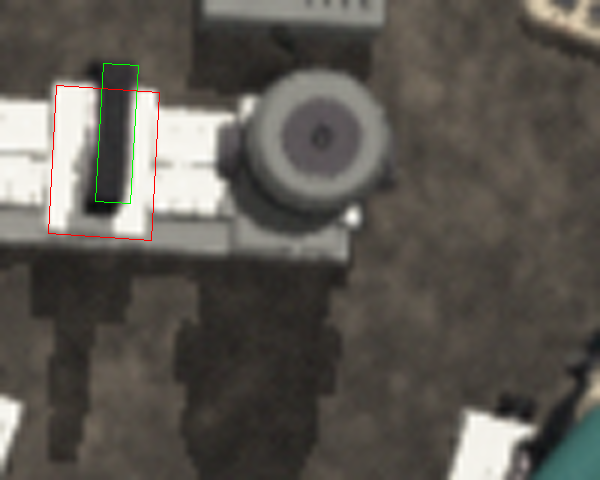

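The overlay matches: the lens is seated within about 1 mm of target. Next the slit.

play_rows:
  rows:
    - [[-0.013,0.011,0.05],[0,0,0]]
    - [[-0.013,0.011,0.13],[0,0,0]]
    - [[-0.013,0.011,0.21],[0,0,0]]
    - [[-0.013,0.011,0.28],[0,0,0]]
    - [[-0.013,0.011,0.33],[0,0,0]]
    - [[-0.013,0.011,0.356],[0,0,0]]
    - [[-0.013,0.011,0.356],[0,0,0]]
    - [[-0.013,0.011,0.356],[0,0,0]]

```text
time: 11.05
tool_pos: [0.4486, -0.3973, 0.0566]
tcp_rot: [2.481, 1.926, 0.002]
wrist_force: [0.1, -0.3, -0.1]
width: 0.998
grip_force: 0.0
```

play_rows:
  rows:
    - [[0,0,0],[0,0,0]]
    - [[0,0,0],[0,0,0]]
    - [[0,0,0],[0,0,0]]
    - [[0,0,0],[0,0,0]]
    - [[0,0,0],[0,0,0]]
    - [[0,0,0],[0,0,0]]
    - [[0,0,0],[0,0,0]]
    - [[0,0,0],[0,0,0]]
    - [[0,0,0],[0,0,0]]
    - [[0,0,0],[0,0,0]]
  claw: -1

```text
time: 11.88
tool_pos: [0.4492, -0.398, 0.0579]
tcp_rot: [2.479, 1.924, 0.003]
wrist_force: [1.4, 0.5, 6.0]
width: 0.529
grip_force: 46.7
```

```bash
python3 go.py
```

```text
t 11.88 tcp [ 0.4492 -0.398   0.0579] phi -0.2506 tilt [ 0.0033 -0.0016 -1.    ] F [1.4 0.5 6. ] w 0.529 g 46.7
```

play_rows:
  rows:
    - [[0,0,-0.05],[0,0,0]]
    - [[0,0,-0.12],[0,0,0]]
    - [[0,0,-0.22],[0,0,0]]
    - [[0,0,-0.34],[0,0,0]]
    - [[0,0,-0.46],[0,0,0]]
    - [[0,0,-0.55],[0,0,0]]
    - [[0,0,-0.58],[0,0,0]]
    - [[0,0,-0.58],[0,0,0]]
    - [[0,0,-0.58],[0,0,0]]

```text
time: 12.63
tool_pos: [0.4475, -0.3968, 0.2007]
tcp_rot: [-2.481, -1.926, -0.001]
wrist_force: [-0.6, 0.4, -2.5]
width: 0.53
grip_force: 46.7
```

```bash
python3 go.py .48,-.22,.2,-.15 .5906,-.1452,.20,-.038
```

```text
t 12.63 tcp [ 0.4475 -0.3968  0.2007] phi -0.2506 tilt [ 6.e-04  8.e-04 -1.e+00] F [-0.6  0.4 -2.5] w 0.53 g 46.7
.48,-.22,.2,-.15 [ [0.7173, -0.0494, 0.0034] , [0.0006, -0.0011, -0.1281] ]
.5906,-.1452,.20,-.038 [ [1.1169, 0.3049, 0.0039] , [0.0006, -0.0011, -0.2707] ]
```

play_rows:
  rows:
    - [[0.07,0,0],[0,0,-0.02]]
    - [[0.18,-0.02,0],[0,0,-0.05]]
    - [[0.31,-0.03,0],[0,0,-0.08]]
    - [[0.44,-0.04,0],[0,0,-0.1]]
    - [[0.56,-0.045,0],[0,0,-0.12]]
    - [[0.66,-0.05,0],[0,0,-0.128]]
    - [[0.717,-0.05,0],[0,0,-0.128]]
    - [[0.717,-0.05,0],[0,0,-0.128]]
    - [[0.717,-0.05,0],[0,0,-0.128]]

```text
time: 13.38
tool_pos: [0.4791, -0.2193, 0.199]
tcp_rot: [-2.377, -2.049, 0.002]
wrist_force: [-0.4, 0.7, -2.2]
width: 0.53
grip_force: 46.6
```

```bash
python3 go.py .5906,-.1452,.15,-.038
```

```text
t 13.38 tcp [ 0.4791 -0.2193  0.199 ] phi -0.148 tilt [-0.0026  0.0015 -1.    ] F [-0.4  0.7 -2.2] w 0.53 g 46.6
.5906,-.1452,.15,-.038 [ [0.3587, 0.3981, 0.1954] , [-0.0035, -0.0016, -0.14] ]
```

play_rows:
  rows:
    - [[0.06,0.06,0],[0,0,-0.03]]
    - [[0.14,0.15,0],[0,0,-0.06]]
    - [[0.23,0.25,0],[0,0,-0.1]]
    - [[0.31,0.34,0],[0,0,-0.13]]
    - [[0.35,0.39,0.05],[-0.003,-0.002,-0.14]]
    - [[0.359,0.398,0.12],[-0.003,-0.002,-0.14]]
    - [[0.359,0.398,0.18],[-0.003,-0.002,-0.14]]
    - [[0.359,0.398,0.195],[-0.003,-0.002,-0.14]]
    - [[0.359,0.398,0.195],[-0.003,-0.002,-0.14]]
    - [[0.359,0.398,0.195],[-0.003,-0.002,-0.14]]
    - [[0.359,0.398,0.195],[-0.003,-0.002,-0.14]]

```text
time: 14.3
tool_pos: [0.5927, -0.1476, 0.1538]
tcp_rot: [2.263, 2.172, 0.003]
wrist_force: [0.0, -0.5, -1.6]
width: 0.532
grip_force: 46.8
```

```bash
python3 go.py .5906,-.1452,.08,-.038; python3 - <<'E'
from h import *
snap("side",205,125,90,80,7,"side_s.png")
E
```

```text
t 14.3 tcp [ 0.5927 -0.1476  0.1538] phi -0.0411 tilt [ 0.005  -0.0023 -1.    ] F [ 0.  -0.5 -1.6] w 0.532 g 46.8
.5906,-.1452,.08,-.038 [ [0.0099, -0.0101, 0.2953] , [0.0064, 0.0027, -0.0039] ]
```

View pics/side_s.png

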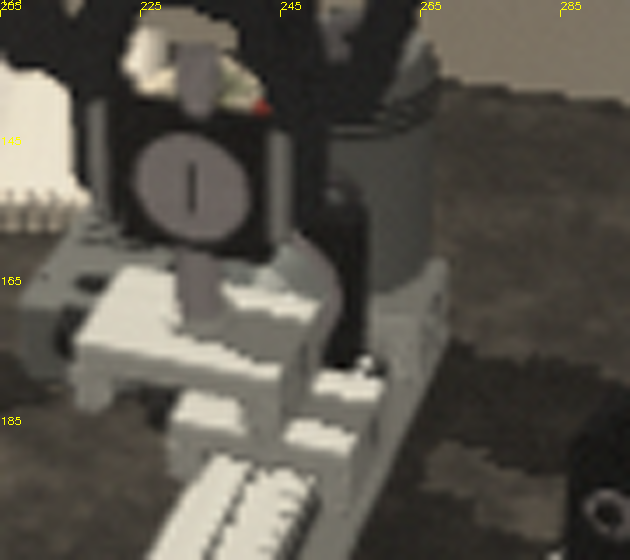

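The slit hangs level, with saddle top corners at (75,343), (280,378), (325,308) and (125,268). Fitting the offset again.

```bash
python3 - <<'E'
from fit import *
OFF["m"]=("side",205,125,7)
o=[("m",75,343,(32,22,26)),("m",280,378,(-32,22,26)),("m",325,308,(-32,-22,26)),("m",125,268,(32,-22,26)),("m",110,235,(23,5,51)),("m",270,260,(-23,5,51))]
s=bot.read_state();print(s["tool_pos"])
print(fit(o,np.array([.58,-.22,.07,0]),s["tool_pos"][2]-.0572))
print(fit(o,np.array([.58,-.22,.07,0])))
E
python3 go.py .5906,-.1452,.08,-.038
```

```text
[ 0.59291237 -0.14724127  0.1544083 ]
(array([ 0.59222904, -0.14320082,  0.06762236, -0.04871291]), array([-0.5, -0.4,  0.1,  0.1,  0. , -1.2, -0.2, -0.6,  1.2,  1.2, -0.2,
        1.4]))
(array([ 0.59129578, -0.13994544,  0.09947092, -0.04994279]), array([-0.6, -0.4,  0.1,  0.1,  0.1, -1.2, -0.2, -0.6,  1.1,  1.1, -0.1,
        1.3]))
t 14.45 tcp [ 0.5929 -0.1472  0.1544] phi -0.0406 tilt [ 0.0059 -0.0025 -1.    ] F [ 0.3 -0.2 -1.9] w 0.533 g 46.8
.5906,-.1452,.08,-.038 [ [0.0085, -0.0114, 0.2976] , [0.0076, 0.0029, -0.0033] ]
```

play_rows:
  rows:
    - [[0.005,-0.01,0.06],[0.007,0.003,-0.003]]
    - [[0.005,-0.01,0.12],[0.007,0.003,-0.003]]
    - [[0.005,-0.01,0.18],[0.007,0.003,-0.003]]
    - [[0.005,-0.01,0.22],[0.007,0.003,-0.003]]
    - [[0.005,-0.01,0.25],[0.007,0.003,-0.003]]
    - [[0.005,-0.01,0.27],[0.007,0.003,-0.003]]
    - [[0.005,-0.01,0.285],[0.007,0.003,-0.003]]
    - [[0.005,-0.01,0.295],[0.007,0.003,-0.003]]
    - [[0.005,-0.01,0.295],[0.007,0.003,-0.003]]
    - [[0.005,-0.01,0.295],[0.007,0.003,-0.003]]

```text
time: 15.28
tool_pos: [0.5906, -0.1455, 0.0798]
tcp_rot: [-2.262, -2.179, 0.0]
wrist_force: [-0.2, -0.4, -1.8]
width: 0.533
grip_force: 47.0
```

```bash
python3 go.py .5906,-.1462,.0735,-.038
```

```text
t 15.28 tcp [ 0.5906 -0.1455  0.0798] phi -0.0377 tilt [-8.e-04  5.e-04 -1.e+00] F [-0.2 -0.4 -1.8] w 0.533 g 47.0
.5906,-.1462,.0735,-.038 [ [-0.0026, 0.0003, 0.0251] , [-0.001, -0.0006, 0.0004] ]
```

play_rows:
  rows:
    - [[-0.002,0,0.008],[0,0,0]]
    - [[-0.002,0,0.014],[0,0,0]]
    - [[-0.002,0,0.02],[0,0,0]]
    - [[-0.002,0,0.022],[0,0,0]]
    - [[-0.002,0,0.024],[0,0,0]]
    - [[-0.002,0,0.024],[0,0,0]]

```text
time: 15.78
tool_pos: [0.5901, -0.1459, 0.0737]
tcp_rot: [-2.262, -2.178, 0.001]
wrist_force: [-1.7, 1.4, 2.3]
width: 0.532
grip_force: 47.3
```

play_rows:
  rows:
    - [[0,0,0.002],[0,0,0]]
    - [[0,0,0.004],[0,0,0]]
    - [[0,0,0.004],[0,0,0]]

```text
time: 16.03
tool_pos: [0.5901, -0.1459, 0.0737]
tcp_rot: [-2.262, -2.178, 0.001]
wrist_force: [-3.8, 1.2, 8.6]
width: 0.531
grip_force: 48.0
```

play_rows:
  rows:
    - [[0,0,-0.004],[0,0,0]]
    - [[0,0,-0.004],[0,0,0]]
    - [[0,0,-0.004],[0,0,0]]
    - [[0,0,-0.004],[0,0,0]]
    - [[0,0,-0.004],[0,0,0]]
    - [[0,0,-0.004],[0,0,0]]
    - [[0,0,-0.1],[0,0,0]]
    - [[0,0,-0.22],[0,0,0]]
    - [[0,0,-0.36],[0,0,0]]
    - [[0,0,-0.5],[0,0,0]]
    - [[0,0,-0.56],[0,0,0]]
    - [[0,0,-0.56],[0,0,0]]
    - [[0,0,-0.56],[0,0,0]]
  claw: 1

```text
time: 17.12
tool_pos: [0.5911, -0.1462, 0.2135]
tcp_rot: [2.262, 2.179, 0.001]
wrist_force: [-1.0, 0.7, 1.0]
width: 1.0
grip_force: 0.0
```

```bash
python3 go.py .4611,-.1613,.14,-.2925
```

```text
t 17.12 tcp [ 0.5911 -0.1462  0.2135] phi -0.0377 tilt [ 1.1e-03 -1.0e-04 -1.0e+00] F [-1.   0.7  1. ] w 1.0 g 0.0
.4611,-.1613,.14,-.2925 [ [-0.0798, -0.5176, 0.2934] , [0.0013, -0.0001, 0.3244] ]
```

play_rows:
  rows:
    - [[-0.01,-0.1,0],[0,0,0.06]]
    - [[-0.03,-0.22,0],[0,0,0.13]]
    - [[-0.05,-0.34,0.03],[0,0,0.2]]
    - [[-0.07,-0.44,0.1],[0,0,0.27]]
    - [[-0.08,-0.5,0.19],[0,0,0.31]]
    - [[-0.08,-0.518,0.26],[0,0,0.324]]
    - [[-0.08,-0.518,0.293],[0,0,0.324]]
    - [[-0.08,-0.518,0.293],[0,0,0.324]]
    - [[-0.08,-0.518,0.293],[0,0,0.324]]
    - [[-0.08,-0.518,0.293],[0,0,0.324]]

```text
time: 17.95
tool_pos: [0.4612, -0.1613, 0.1398]
tcp_rot: [-2.52, -1.875, 0.001]
wrist_force: [0.5, 0.0, 1.1]
width: 0.997
grip_force: 0.0
```

```bash
python3 go.py .4611,-.1613,.056,-.2925;python3 - <<'E'
from fit import *
im=C["top"]["image"][:,:,::-1]
s=6;x0,y0=235,145
c=cv2.resize(im[y0:y0+80,x0:x0+110],None,fx=s,fy=s,interpolation=cv2.INTER_CUBIC)
def box(p,a,col):
    q=proj("top",W(np.array(p),np.array(a)/1000)); q=((q-[x0,y0]+.5)*s-.5).astype(int); cv2.polylines(c,[q],True,col,1)
S=[(32,22,26),(32,-22,26),(-32,-22,26),(-32,22,26)]
box([.5876,-.2242,.016,-.038],S,(0,0,255))
L=[.5906,-.1442,.016,-.038]
box(L,S,(0,0,255)); box(L,[(23,5,97),(23,-5,97),(-23,-5,97),(-23,5,97)],(0,255,0))
cv2.imwrite("pics/chk2.png",c)
E
```

```text
t 17.95 tcp [ 0.4612 -0.1613  0.1398] phi -0.2916 tilt [-7.e-04  4.e-04 -1.e+00] F [0.5 0.  1.1] w 0.997 g 0.0
.4611,-.1613,.056,-.2925 [ [-0.0002, 0.0, 0.3351] , [-0.001, -0.0002, 0.0011] ]
```

View pics/chk2.png

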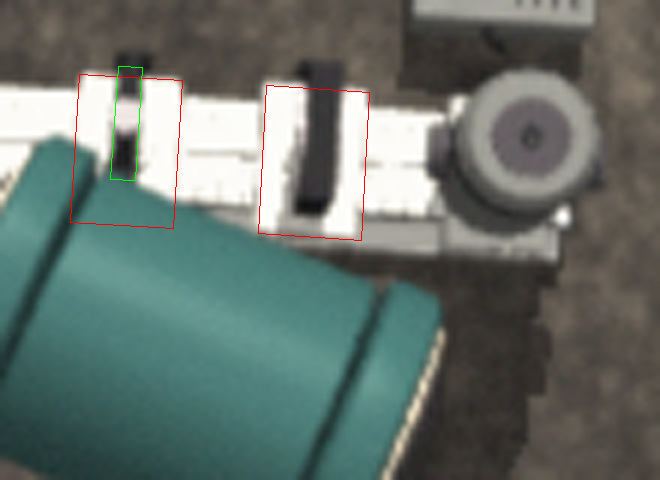

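The slit also matches its overlay. Gripping the holder.

play_rows:
  rows:
    - [[0,0,0.05],[0,0,0]]
    - [[0,0,0.13],[0,0,0]]
    - [[0,0,0.2],[0,0,0]]
    - [[0,0,0.27],[0,0,0]]
    - [[0,0,0.31],[0,0,0]]
    - [[0,0,0.334],[0,0,0]]
    - [[0,0,0.334],[0,0,0]]
    - [[0,0,0.334],[0,0,0]]

```text
time: 18.72
tool_pos: [0.4606, -0.1612, 0.0563]
tcp_rot: [-2.52, -1.874, 0.001]
wrist_force: [0.7, -0.1, 0.6]
width: 1.002
grip_force: 0.0
```

play_rows:
  rows:
    - [[0,0,0],[0,0,0]]
    - [[0,0,0],[0,0,0]]
    - [[0,0,0],[0,0,0]]
    - [[0,0,0],[0,0,0]]
    - [[0,0,0],[0,0,0]]
    - [[0,0,0],[0,0,0]]
    - [[0,0,0],[0,0,0]]
    - [[0,0,0],[0,0,0]]
    - [[0,0,0],[0,0,0]]
    - [[0,0,0],[0,0,0]]
    - [[0,0,0],[0,0,0]]
    - [[0,0,0],[0,0,0]]
  claw: -1

```text
time: 19.72
tool_pos: [0.4603, -0.1612, 0.0563]
tcp_rot: [-2.52, -1.874, 0.001]
wrist_force: [-0.4, -0.1, 5.5]
width: 0.37
grip_force: 48.8
```

```bash
python3 go.py
```

```text
t 19.72 tcp [ 0.4603 -0.1612  0.0563] phi -0.2922 tilt [-9.e-04  4.e-04 -1.e+00] F [-0.4 -0.1  5.5] w 0.37 g 48.8
```

play_rows:
  rows:
    - [[0,0,-0.05],[0,0,0]]
    - [[0,0,-0.12],[0,0,0]]
    - [[0,0,-0.22],[0,0,0]]
    - [[0,0,-0.34],[0,0,0]]
    - [[0,0,-0.46],[0,0,0]]
    - [[0,0,-0.5],[0,0,0]]
    - [[0,0,-0.52],[0,0,0]]
    - [[0,0,-0.52],[0,0,0]]
    - [[0,0,-0.52],[0,0,0]]

```text
time: 20.47
tool_pos: [0.4589, -0.1607, 0.1837]
tcp_rot: [-2.518, -1.872, 0.004]
wrist_force: [0.1, -0.6, -2.6]
width: 0.371
grip_force: 48.1
```

```bash
python3 go.py .49,-.07,.185,-.2 .5937,-.0643,.185,-.038 .5937,-.0643,.15,-.038
```

```text
t 20.47 tcp [ 0.4589 -0.1607  0.1837] phi -0.2922 tilt [-0.0044  0.0018 -1.    ] F [ 0.1 -0.6 -2.6] w 0.371 g 48.1
.49,-.07,.185,-.2 [ [0.3831, 0.0144, -0.005] , [-0.006, -0.0009, -0.1174] ]
.5937,-.0643,.185,-.038 [ [0.5244, 0.4051, -0.0067] , [-0.0059, -0.0014, -0.3237] ]
.5937,-.0643,.15,-.038 [ [0.5243, 0.4057, 0.1333] , [-0.0059, -0.0014, -0.3237] ]
```

play_rows:
  rows:
    - [[0.06,0,0],[0,0,-0.02]]
    - [[0.15,0.01,0],[0,0,-0.06]]
    - [[0.26,0.01,0],[0,0,-0.1]]
    - [[0.37,0.03,0],[0,0,-0.13]]
    - [[0.44,0.1,0],[0,0,-0.18]]
    - [[0.48,0.2,0],[0,0,-0.24]]
    - [[0.51,0.3,0],[0,0,-0.29]]
    - [[0.524,0.38,0],[-0.003,0,-0.323]]
    - [[0.524,0.405,0.04],[-0.003,0,-0.323]]
    - [[0.524,0.405,0.1],[-0.003,0,-0.323]]
    - [[0.524,0.405,0.133],[-0.003,0,-0.323]]
    - [[0.524,0.405,0.133],[-0.003,0,-0.323]]
    - [[0.524,0.405,0.133],[-0.003,0,-0.323]]
    - [[0.524,0.405,0.133],[-0.003,0,-0.323]]

```text
time: 21.63
tool_pos: [0.594, -0.0649, 0.1519]
tcp_rot: [-2.264, -2.177, -0.0]
wrist_force: [0.7, 0.6, -1.4]
width: 0.368
grip_force: 47.9
```

```bash
python3 go.py .5937,-.0643,.08,-.038
```

```text
t 21.63 tcp [ 0.594  -0.0649  0.1519] phi -0.0389 tilt [-3.e-04  5.e-04 -1.e+00] F [ 0.7  0.6 -1.4] w 0.368 g 47.9
.5937,-.0643,.08,-.038 [ [0.0021, -0.0013, 0.2878] , [-0.0004, -0.0006, -0.0012] ]
```

play_rows:
  rows:
    - [[0,0,0.06],[0,0,0]]
    - [[0,0,0.12],[0,0,0]]
    - [[0,0,0.18],[0,0,0]]
    - [[0,0,0.22],[0,0,0]]
    - [[0,0,0.25],[0,0,0]]
    - [[0,0,0.27],[0,0,0]]
    - [[0,0,0.28],[0,0,0]]
    - [[0,0,0.288],[0,0,0]]
    - [[0,0,0.288],[0,0,0]]
    - [[0,0,0.288],[0,0,0]]

```text
time: 22.47
tool_pos: [0.5953, -0.0649, 0.0809]
tcp_rot: [2.263, 2.177, 0.002]
wrist_force: [0.2, -0.6, -1.8]
width: 0.369
grip_force: 47.9
```

```bash
python3 go.py .5937,-.0645,.0725,-.038
```

```text
t 22.47 tcp [ 0.5953 -0.0649  0.0809] phi -0.0385 tilt [ 1.7e-03  2.0e-04 -1.0e+00] F [ 0.2 -0.6 -1.8] w 0.369 g 47.9
.5937,-.0645,.0725,-.038 [ [0.0012, -0.0066, 0.0338] , [0.0022, -0.0003, -0.0007] ]
```

play_rows:
  rows:
    - [[0,-0.003,0.008],[0,0,0]]
    - [[0,-0.003,0.014],[0,0,0]]
    - [[0,-0.003,0.02],[0,0,0]]
    - [[0,-0.003,0.026],[0,0,0]]
    - [[0,-0.003,0.03],[0,0,0]]
    - [[0,-0.003,0.032],[0,0,0]]
    - [[0,-0.003,0.032],[0,0,0]]

```text
time: 23.05
tool_pos: [0.5964, -0.065, 0.0795]
tcp_rot: [2.261, 2.176, 0.005]
wrist_force: [-10.1, 1.7, 30.3]
width: 0.371
grip_force: 51.2
```

play_rows:
  rows:
    - [[0,0,0.002],[0,0,0]]
    - [[0,0,0.004],[0,0,0]]
    - [[0,0,0.004],[0,0,0]]

```text
time: 23.3
tool_pos: [0.5965, -0.065, 0.0794]
tcp_rot: [2.261, 2.176, 0.005]
wrist_force: [-11.2, 1.9, 34.5]
width: 0.368
grip_force: 52.0
```

The flare is caught about 3 mm too far in +x. I raise the holder, shift it -x and retry.

play_rows:
  rows:
    - [[0,0,-0.02],[0,0,0]]
    - [[0,0,-0.04],[0,0,0]]
    - [[0,0,-0.06],[0,0,0]]
    - [[0,-0.01,-0.06],[0,0,0]]
    - [[0,-0.01,-0.06],[0,0,0]]
    - [[0,-0.01,-0.06],[0,0,0]]

```text
time: 23.8
tool_pos: [0.5908, -0.0646, 0.0854]
tcp_rot: [-2.263, -2.178, 0.0]
wrist_force: [0.4, -0.1, -2.0]
width: 0.366
grip_force: 47.1
```

```bash
python3 go.py .5925,-.0645,.08,-.038; python3 - <<'E'
from h import *
snap("side",190,145,100,90,6.2,"side_h.png")
E
```

```text
t 23.8 tcp [ 0.5908 -0.0646  0.0854] phi -0.0385 tilt [-9.e-04  6.e-04 -1.e+00] F [ 0.4 -0.1 -2. ] w 0.366 g 47.1
.5925,-.0645,.08,-.038 [ [0.0005, 0.0069, 0.0216] , [-0.0011, -0.0007, -0.0007] ]
```

View pics/side_h.png

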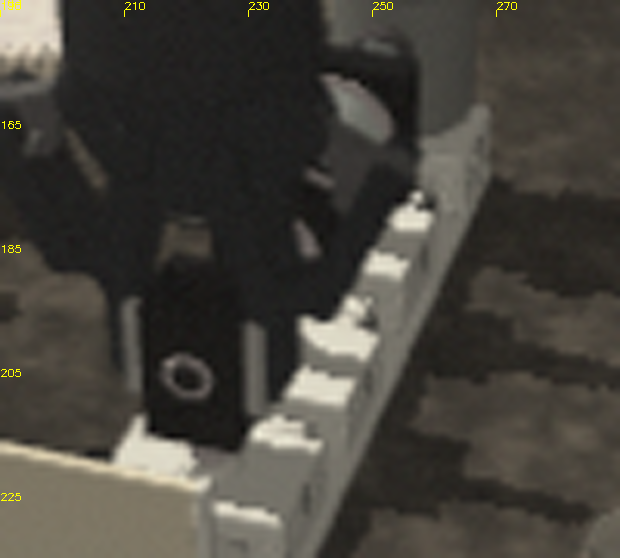

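The holder's saddle edge at (322,440) now lines up with the slit's at (378,350) along the rail. Lowering again.

play_rows:
  rows:
    - [[0,0.004,0.008],[0,0,0]]
    - [[0,0.004,0.016],[0,0,0]]
    - [[0,0.004,0.024],[0,0,0]]
    - [[0,0.004,0.03],[0,0,0]]
    - [[0,0.004,0.035],[0,0,0]]
    - [[0,0.004,0.04],[0,0,0]]
    - [[0,0.004,0.04],[0,0,0]]

```text
time: 24.43
tool_pos: [0.5923, -0.0647, 0.0759]
tcp_rot: [-2.264, -2.178, -0.001]
wrist_force: [0.9, -0.1, -2.2]
width: 0.369
grip_force: 47.1
```

```bash
python3 go.py .5925,-.0645,.0725,-.038
```

```text
t 24.43 tcp [ 0.5923 -0.0647  0.0759] phi -0.0385 tilt [ 1.e-04  4.e-04 -1.e+00] F [ 0.9 -0.1 -2.2] w 0.369 g 47.1
.5925,-.0645,.0725,-.038 [ [0.0008, 0.0008, 0.0136] , [0.0001, -0.0005, -0.0006] ]
```

Past the flare with no contact force. Continuing down.

play_rows:
  rows:
    - [[0,0,0.004],[0,0,0]]
    - [[0,0,0.008],[0,0,0]]
    - [[0,0,0.011],[0,0,0]]
    - [[0,0,0.013],[0,0,0]]
    - [[0,0,0.014],[0,0,0]]

```text
time: 24.85
tool_pos: [0.5925, -0.0647, 0.0727]
tcp_rot: [2.264, 2.178, 0.001]
wrist_force: [-0.9, -1.0, -1.7]
width: 0.372
grip_force: 47.1
```

play_rows:
  rows:
    - [[0,0,0.002],[0,0,0]]
    - [[0,0,0.004],[0,0,0]]
    - [[0,0,0.004],[0,0,0]]

```text
time: 25.1
tool_pos: [0.5926, -0.0647, 0.0722]
tcp_rot: [2.264, 2.178, 0.001]
wrist_force: [-1.5, 0.2, 1.8]
width: 0.368
grip_force: 47.3
```

play_rows:
  rows:
    - [[0,0,0],[0,0,0]]
    - [[0,0,0],[0,0,0]]
    - [[0,0,0],[0,0,0]]
    - [[0,0,0],[0,0,0]]
    - [[0,0,0],[0,0,0]]
    - [[0,0,0],[0,0,0]]
    - [[0,0,0],[0,0,0]]
    - [[0,0,-0.1],[0,0,0]]
    - [[0,0,-0.22],[0,0,0]]
    - [[0,0,-0.36],[0,0,0]]
    - [[0,0,-0.5],[0,0,0]]
    - [[0,0,-0.56],[0,0,0]]
    - [[0,0,-0.56],[0,0,0]]
    - [[0,0,-0.56],[0,0,0]]
  claw: 1

```text
time: 26.27
tool_pos: [0.5933, -0.0649, 0.2132]
tcp_rot: [2.262, 2.176, 0.004]
wrist_force: [-0.3, -0.5, 0.5]
width: 0.998
grip_force: 0.0
```

```bash
python3 go.py .4623,.0873,.14,-.279
```

```text
t 26.27 tcp [ 0.5933 -0.0649  0.2132] phi -0.0385 tilt [ 3.6e-03 -1.0e-04 -1.0e+00] F [-0.3 -0.5  0.5] w 0.998 g 0.0
.4623,.0873,.14,-.279 [ [0.5881, -0.5479, 0.2907] , [0.0045, -0.0005, 0.3062] ]
```

```bash
python3 - <<'E'
from fit import *
k=.64
OFF["T"]=("top",0,0,1/k);OFF["S"]=("side",0,0,1/k)
print(fit([("T",165,287,(0,0,0)),("S",300,555,(0,0,0))],np.array([.55,.2,.1,0])))
for z in(0,.05,.1,.15):
    c=C["top"];print(z,[np.round((lambda d:c["T"][:3,3]+d*(z-c["T"][2,3])/d[2])(c["T"][:3,:3]@np.linalg.solve(c["K"],[u*k,v*k,1])),3).tolist() for u,v in((165,287),(230,290),(208,335))])
E
```

```text
(array([0.54468465, 0.23014794, 0.0610013 , 0.        ]), array([-0.1, -0.4,  0.2,  0. ]))
0 [[0.551, 0.249, 0.0], [0.548, 0.14, 0.0], [0.472, 0.173, 0.0]]
0.05 [[0.545, 0.233, 0.05], [0.542, 0.128, 0.05], [0.469, 0.16, 0.05]]
0.1 [[0.539, 0.217, 0.1], [0.536, 0.117, 0.1], [0.466, 0.147, 0.1]]
0.15 [[0.532, 0.201, 0.15], [0.53, 0.105, 0.15], [0.463, 0.134, 0.15]]
```

play_rows:
  rows:
    - [[0.07,-0.06,0],[0,0,0.03]]
    - [[0.17,-0.15,0],[0,0,0.09]]
    - [[0.28,-0.26,0],[0,0,0.15]]
    - [[0.39,-0.36,0],[0,0,0.21]]
    - [[0.49,-0.46,0],[0,0,0.26]]
    - [[0.57,-0.53,0],[0,0,0.3]]
    - [[0.588,-0.548,0],[0.002,0,0.306]]
    - [[0.588,-0.548,0],[0.002,0,0.306]]
    - [[0.588,-0.548,0],[0.002,0,0.306]]
  claw: -0.2

```text
time: 27.12
tool_pos: [0.4608, 0.0872, 0.2105]
tcp_rot: [-2.506, -1.892, 0.003]
wrist_force: [0.9, 0.0, 0.0]
width: 0.401
grip_force: 0.0
```

```bash
python3 go.py .4623,.0873,.12,-.279 .4623,.0873,.039,-.279; python3 - <<'E'
from fit import *
im=C["top"]["image"][:,:,::-1]
s=10;x0,y0=190,145
a=cv2.resize(im[y0:y0+45,x0:x0+80],None,fx=s,fy=s,interpolation=cv2.INTER_CUBIC)
def box(p,m,col):
    q=proj("top",W(np.array(p),np.array(m)/1000)); q=((q-[x0,y0]+.5)*s-.5).astype(int); cv2.polylines(a,[q],True,col,1)
r=lambda x,y,z:[(x,y,z),(x,-y,z),(-x,-y,z),(-x,y,z)]
L=[.5937,-.0643,.016,-.038]
box(L,r(32,22,26),(0,0,255));box(L,r(16,16,96),(0,255,0));box(L,r(7.75,7.75,96),(255,255,0))
cv2.imwrite("pics/chk3.png",a)
E
```

```text
t 27.12 tcp [0.4608 0.0872 0.2105] phi -0.2773 tilt [-2.5e-03 -3.0e-04 -1.0e+00] F [0.9 0.  0. ] w 0.401 g 0.0
.4623,.0873,.12,-.279 [ [0.0024, 0.0065, 0.362] , [-0.003, 0.0012, 0.0022] ]
.4623,.0873,.039,-.279 [ [0.0027, 0.0073, 0.686] , [-0.003, 0.0012, 0.0022] ]
```

View pics/chk3.png

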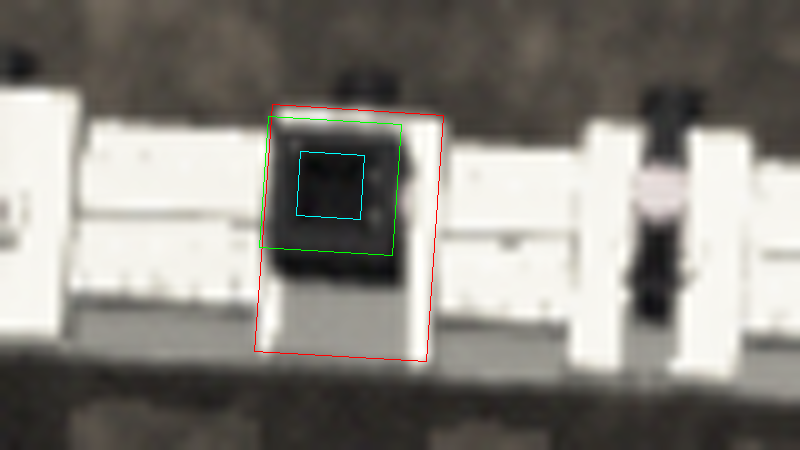

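The holder sits within about 1 mm of target, with the well centre near (335,190), which puts it at about (0.5926,-0.065). The bucket is low (about 6 cm) and clear of the gripper. Picking up the filter.

play_rows:
  rows:
    - [[0.002,0.006,0.1],[-0.003,0.001,0.002]]
    - [[0.002,0.006,0.22],[-0.003,0.001,0.002]]
    - [[0.002,0.006,0.34],[-0.003,0.001,0.002]]
    - [[0.002,0.006,0.44],[-0.003,0.001,0.002]]
    - [[0.002,0.006,0.5],[-0.003,0.001,0.002]]
    - [[0.002,0.006,0.55],[-0.003,0.001,0.002]]
    - [[0.002,0.006,0.58],[-0.003,0.001,0.002]]
    - [[0.002,0.006,0.6],[-0.003,0.001,0.002]]
    - [[0.002,0.006,0.6],[-0.003,0.001,0.002]]
    - [[0.002,0.006,0.6],[-0.003,0.001,0.002]]

```text
time: 28.05
tool_pos: [0.4633, 0.0873, 0.0621]
tcp_rot: [2.51, 1.888, 0.003]
wrist_force: [0.1, 0.2, -0.0]
width: 0.402
grip_force: 0.0
```

```bash
python3 go.py .462,.087,.041,-.279
```

```text
t 28.05 tcp [0.4633 0.0873 0.0621] phi -0.281 tilt [ 2.e-03  7.e-04 -1.e+00] F [ 0.1  0.2 -0. ] w 0.402 g 0.0
.462,.087,.041,-.279 [ [-0.0026, -0.005, 0.0844] , [0.0023, -0.0015, -0.0025] ]
```

play_rows:
  rows:
    - [[-0.001,-0.003,0.03],[0,0,0]]
    - [[-0.001,-0.003,0.06],[0,0,0]]
    - [[-0.001,-0.003,0.08],[0,0,0]]
    - [[-0.001,-0.003,0.084],[0,0,0]]
    - [[-0.001,-0.003,0.084],[0,0,0]]
    - [[-0.001,-0.003,0.084],[0,0,0]]

```text
time: 28.55
tool_pos: [0.4618, 0.0876, 0.0407]
tcp_rot: [2.51, 1.889, 0.002]
wrist_force: [-0.6, 0.3, 0.2]
width: 0.401
grip_force: 0.0
```

play_rows:
  rows:
    - [[0,0,0],[0,0,0]]
    - [[0,0,0],[0,0,0]]
    - [[0,0,0],[0,0,0]]
    - [[0,0,0],[0,0,0]]
    - [[0,0,0],[0,0,0]]
    - [[0,0,0],[0,0,0]]
    - [[0,0,0],[0,0,0]]
    - [[0,0,0],[0,0,0]]
  claw: -1
  newtons: 25

```text
time: 29.22
tool_pos: [0.4623, 0.0876, 0.0411]
tcp_rot: [2.509, 1.889, 0.004]
wrist_force: [-0.1, 0.5, 4.1]
width: 0.137
grip_force: 29.0
```

```bash
python3 go.py .462,.087,.041,-.279
```

```text
t 29.22 tcp [0.4623 0.0876 0.0411] phi -0.2805 tilt [ 2.4e-03  8.0e-04 -1.0e+00] F [-0.1  0.5  4.1] w 0.137 g 29.0
.462,.087,.041,-.279 [ [-0.0028, -0.0006, 0.0006] , [0.0026, -0.0019, -0.0018] ]
```

play_rows:
  rows:
    - [[0,0,-0.03],[0,0,0]]
    - [[0,0,-0.08],[0,0,0]]
    - [[0,0,-0.16],[0,0,0]]
    - [[0,0,-0.26],[0,0,0]]
    - [[0,0,-0.38],[0,0,0]]
    - [[0,0,-0.5],[0,0,0]]
    - [[0,0,-0.58],[0,0,0]]
    - [[0,0,-0.6],[0,0,0]]
    - [[0,0,-0.6],[0,0,0]]
    - [[0,0,-0.6],[0,0,0]]

```text
time: 30.05
tool_pos: [0.4609, 0.0873, 0.1898]
tcp_rot: [-2.51, -1.889, -0.001]
wrist_force: [0.2, -0.1, -1.2]
width: 0.139
grip_force: 28.6
```

```bash
python3 go.py .5926,-.065,.2,-.038; python3 - <<'E'
from fit import *
# both views of the held filter, side by side, enlarged
s=bot.read_state();p=s["tool_pos"]-[0,0,.02]
ims=[]
for n in("side","top"):
    u,v=proj(n,p)[0].astype(int); i=C[n]["image"][v-22:v+23,u-22:u+22,::-1]
    ims.append(cv2.resize(i,(396,405),interpolation=cv2.INTER_CUBIC))
cv2.imwrite("pics/filt.png",np.hstack(ims))
E
```

```text
t 30.05 tcp [0.4609 0.0873 0.1898] phi -0.2804 tilt [ 3.e-04  5.e-04 -1.e+00] F [ 0.2 -0.1 -1.2] w 0.139 g 28.6
.5926,-.065,.2,-.038 [ [-0.4398, 0.6748, -0.0409] , [0.0003, -0.0007, -0.3086] ]
```

View pics/filt.png

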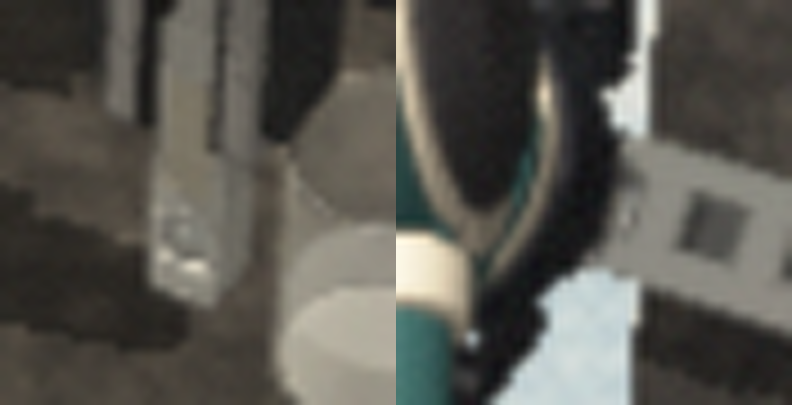

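The window, seen at about (180,225), faces the side camera along filter y, and the neighbouring face is plain. The orientation is right, so I carry it to the holder.

play_rows:
  rows:
    - [[-0.04,0.05,-0.06],[0,0,-0.02]]
    - [[-0.11,0.14,-0.1],[0,0,-0.06]]
    - [[-0.19,0.26,-0.1],[0,0,-0.12]]
    - [[-0.27,0.38,-0.1],[0,0,-0.18]]
    - [[-0.35,0.5,-0.1],[0,0,-0.24]]
    - [[-0.41,0.6,-0.1],[0,0,-0.28]]
    - [[-0.435,0.66,-0.1],[0,0,-0.305]]
    - [[-0.44,0.675,-0.1],[0,0,-0.309]]
    - [[-0.44,0.675,-0.08],[0,0,-0.309]]
    - [[-0.44,0.675,-0.04],[0,0,-0.309]]
    - [[-0.44,0.675,-0.04],[0,0,-0.309]]
    - [[-0.44,0.675,-0.04],[0,0,-0.309]]
    - [[-0.44,0.675,-0.04],[0,0,-0.309]]

```text
time: 31.23
tool_pos: [0.5924, -0.064, 0.2004]
tcp_rot: [-2.262, -2.18, -0.002]
wrist_force: [-1.0, -0.9, 0.1]
width: 0.135
grip_force: 28.6
```

```bash
python3 go.py .5926,-.065,.158,-.038
```

```text
t 31.23 tcp [ 0.5924 -0.064   0.2004] phi -0.0368 tilt [ 5.e-04  1.e-03 -1.e+00] F [-1.  -0.9  0.1] w 0.135 g 28.6
.5926,-.065,.158,-.038 [ [-0.0041, 0.0008, 0.1695] , [0.0006, -0.0012, 0.0015] ]
```

play_rows:
  rows:
    - [[-0.002,0.001,0.04],[0,0,0]]
    - [[-0.002,0.001,0.09],[0,0,0]]
    - [[-0.002,0.001,0.13],[0,0,0]]
    - [[-0.002,0.001,0.16],[0,0,0]]
    - [[-0.002,0.001,0.18],[0,0,0]]
    - [[-0.002,0.001,0.185],[0,0,0]]
    - [[-0.002,0.001,0.185],[0,0,0]]
    - [[-0.002,0.001,0.185],[0,0,0]]
    - [[-0.002,0.001,0.185],[0,0,0]]

```text
time: 31.98
tool_pos: [0.5943, -0.0656, 0.1553]
tcp_rot: [2.262, 2.178, 0.004]
wrist_force: [-0.3, -0.4, 0.3]
width: 0.144
grip_force: 28.6
```

```bash
python3 go.py .5926,-.0645,.14,-.038
```

```text
t 31.98 tcp [ 0.5943 -0.0656  0.1553] phi -0.0378 tilt [ 2.8e-03  5.0e-04 -1.0e+00] F [-0.3 -0.4  0.3] w 0.144 g 28.6
.5926,-.0645,.14,-.038 [ [0.0039, -0.0069, 0.0611] , [0.0036, -0.0008, 0.0003] ]
```

play_rows:
  rows:
    - [[0.003,-0.006,0.005],[0.003,0,0]]
    - [[0.003,-0.006,0.015],[0.003,0,0]]
    - [[0.003,-0.006,0.025],[0.003,0,0]]
    - [[0.003,-0.006,0.035],[0.003,0,0]]
    - [[0.003,-0.006,0.043],[0.003,0,0]]
    - [[0.003,-0.006,0.05],[0.003,0,0]]
    - [[0.003,-0.006,0.05],[0.003,0,0]]

```text
time: 32.57
tool_pos: [0.5918, -0.0646, 0.1414]
tcp_rot: [-2.262, -2.178, 0.001]
wrist_force: [0.5, 0.9, 0.3]
width: 0.138
grip_force: 28.6
```

```bash
python3 go.py .5926,-.0645,.135,-.038
```

```text
t 32.57 tcp [ 0.5918 -0.0646  0.1414] phi -0.0377 tilt [-1.8e-03  9.0e-04 -1.0e+00] F [0.5 0.9 0.3] w 0.138 g 28.6
.5926,-.0645,.135,-.038 [ [0.0004, 0.0033, 0.0258] , [-0.0024, -0.0011, 0.0004] ]
```

The filter has entered the well without force. Continuing down.

play_rows:
  rows:
    - [[0,0.002,0.01],[-0.001,0,0]]
    - [[0,0.002,0.02],[-0.001,0,0]]
    - [[0,0.002,0.03],[-0.001,0,0]]
    - [[0,0.002,0.04],[-0.001,0,0]]
    - [[0,0.002,0.05],[-0.001,0,0]]
    - [[0,0.002,0.05],[-0.001,0,0]]

```text
time: 33.07
tool_pos: [0.5922, -0.0646, 0.1288]
tcp_rot: [-2.262, -2.178, 0.0]
wrist_force: [-0.6, -0.6, -1.6]
width: 0.141
grip_force: 28.6
```

```bash
python3 go.py .5926,-.0645,.118,-.038
```

```text
t 33.07 tcp [ 0.5922 -0.0646  0.1288] phi -0.0378 tilt [-1.2e-03  9.0e-04 -1.0e+00] F [-0.6 -0.6 -1.6] w 0.141 g 28.6
.5926,-.0645,.118,-.038 [ [0.0003, 0.0016, 0.0433] , [-0.0016, -0.0011, 0.0003] ]
```

play_rows:
  rows:
    - [[0,0.001,0.01],[-0.001,0,0]]
    - [[0,0.001,0.02],[-0.001,0,0]]
    - [[0,0.001,0.03],[-0.001,0,0]]
    - [[0,0.001,0.038],[-0.001,0,0]]
    - [[0,0.001,0.045],[-0.001,0,0]]
    - [[0,0.001,0.05],[-0.001,0,0]]
    - [[0,0.001,0.05],[-0.001,0,0]]

```text
time: 33.65
tool_pos: [0.5927, -0.0646, 0.1167]
tcp_rot: [-2.263, -2.179, -0.001]
wrist_force: [-0.9, 0.5, 0.1]
width: 0.139
grip_force: 28.6
```

play_rows:
  rows:
    - [[0,0,0.002],[0,0,0]]
    - [[0,0,0.004],[0,0,0]]
    - [[0,0,0.004],[0,0,0]]

```text
time: 33.9
tool_pos: [0.593, -0.0646, 0.1162]
tcp_rot: [2.263, 2.179, 0.002]
wrist_force: [0.3, -0.0, -0.8]
width: 0.14
grip_force: 28.6
```

play_rows:
  rows:
    - [[0,0,0.002],[0,0,0]]
    - [[0,0,0.004],[0,0,0]]
    - [[0,0,0.004],[0,0,0]]
    - [[0,0,0.004],[0,0,0]]

```text
time: 34.23
tool_pos: [0.5931, -0.0647, 0.1152]
tcp_rot: [2.263, 2.179, 0.002]
wrist_force: [1.0, -0.0, -0.7]
width: 0.138
grip_force: 28.6
```

play_rows:
  rows:
    - [[0,0,0.002],[0,0,0]]
    - [[0,0,0.004],[0,0,0]]
    - [[0,0,0.004],[0,0,0]]
    - [[0,0,0.004],[0,0,0]]

```text
time: 34.57
tool_pos: [0.5932, -0.0647, 0.1152]
tcp_rot: [2.263, 2.179, 0.002]
wrist_force: [-1.7, 0.8, 5.4]
width: 0.136
grip_force: 29.3
```

Home: contact at 0.1152 against 0.115 expected. Releasing and retreating.

play_rows:
  rows:
    - [[0,0,0],[0,0,0]]
    - [[0,0,0],[0,0,0]]
    - [[0,0,0],[0,0,0]]
    - [[0,0,0],[0,0,0]]
    - [[0,0,0],[0,0,0]]
    - [[0,0,-0.04],[0,0,0]]
    - [[0,0,-0.12],[0,0,0]]
    - [[0,0,-0.24],[0,0,0]]
    - [[0,0,-0.38],[0,0,0]]
    - [[0,0,-0.5],[0,0,0]]
    - [[0,0,-0.5],[0,0,0]]
    - [[-0.1,-0.15,-0.5],[0,0,0]]
    - [[-0.1,-0.3,-0.5],[0,0,0]]
    - [[-0.1,-0.45,-0.5],[0,0,0]]
    - [[-0.1,-0.6,-0.5],[0,0,0]]
    - [[-0.1,-0.75,-0.5],[0,0,0]]
    - [[-0.1,-0.75,-0.5],[0,0,0]]
    - [[-0.1,-0.75,-0.5],[0,0,0]]
    - [[-0.1,-0.75,-0.5],[0,0,0]]
  claw: -0.2

```text
time: 36.15
tool_pos: [0.4054, -0.0828, 0.24]
tcp_rot: [2.261, 2.177, 0.004]
wrist_force: [0.2, -0.7, 0.2]
width: 0.403
grip_force: 0.0
```

```bash
python3 - <<'E'
from fit import *
# numeric check of bright filter top in both views vs expected home position, and of saddle edges along the rail
P=[.593,-.0647,.136]
for n in("top","side"):
    u,v=proj(n,P)[0]; g=C[n]["image"].mean(2); i,j=int(round(v)),int(round(u)); print(n,round(u,1),round(v,1)); print(np.round(g[i-5:i+9,j-6:j+7]).astype(int))
g=C["top"]["image"].mean(2)
# row along the near foot plate strip (saddles are white there, plate grey)
L=np.array([.5845,-.3041,.03]);d=np.array([.038,.9993,0]);nx=np.array([.9993,-.038,0])
t=np.arange(.04,.30,.001)
for off in(-.029,.026):
    pts=np.array([L+d*a+nx*off+[0,0,.012] for a in t]);q=proj("top",pts).astype(np.float32)
    f=cv2.remap(g.astype(np.float32),q[:,0].reshape(1,-1),q[:,1].reshape(1,-1),cv2.INTER_LINEAR)[0]
    b=f>185; e=np.flatnonzero(np.diff(b.astype(int))); print(off,[(int(1000*t[k]),int(b[k+1])) for k in e])
E
```

```text
top 222.0 161.7
[[ 95  88 143 145 144 155 163 144 142 154 174 165 163]
 [191  88  67  75 107 112 103 102  98  84  95  97  97]
 [232 105  61 119 227 232 201 196 188  82  48  51  59]
 [236 104  53 118 242 243 238 239 235 103  32  34  50]
 [219  94  55 115 242 243 243 243 241 118  38  43  50]
 [208  88  54 113 238 241 241 242 242 144  65  74  52]
 [204  86  52 114 237 237 236 238 237 149  72  57  50]
 [177  76  52  72 161 160 160 161 161 111  66  47  50]
 [164  70  47  41  81 102 106 105 105  98  65  52  53]
 [150  69  43  34  52  93  96  95  97  89  68  80  57]
 [108  58  48  34  32  52  58  65  66  63  51  61  54]
 [124  60  50  45  29  32  31  37  44  50  47  50  50]
 [132  57  49  48  32  27  29  32  30  47  49  49  49]
 [151  54  28  29  24  24  22  23  29  33  38  46  41]]
side 221.1 186.6
[[ 67  70  70  63  60  60  58  57  53  35  35  66 101]
 [ 73  72  68  62  62  60  60  61  57  36  41  74 102]
 [ 64  65  65  63  62  61  67  69  63  36  42  76 102]
 [ 64  63  62 100 166 184 176 154 146  88  60  75 104]
 [ 66  62  69 132 199 203 201 193 196 181  68  64 100]
 [ 63  60 115 191 205 202 204 202 190 147  66  47  82]
 [ 68  68 110 169 191 209 204 205 189  99  65  31  50]
 [ 65  80 115 125 134 141 138 140 132  88  65  28  35]
 [ 60  74 103 114 115 116 115 114 106  86  63  28  30]
 [ 59  67  93 116 116 114 115 114 108 105 116  35  28]
 [ 63  61  90 116 113 116 115 115 112  94  94  47  49]
 [ 56  53  89 115 114 116 114 115 112  92  81  38  42]
 [ 43  40  77 117 116 114 115 114 113  92  86  64  37]
 [ 37  34  71 117 116 116 115 115 113  91  81  44  37]]
-0.029 [(61, 1), (74, 0), (95, 1), (102, 0), (138, 1), (156, 0), (168, 1), (181, 0), (217, 1), (223, 0), (257, 1), (261, 0)]
0.026 [(58, 1), (69, 0), (85, 1), (103, 0), (138, 1), (154, 0), (167, 1), (181, 0), (218, 1), (227, 0)]
```

The filter top is where it should be in both views. The saddle centres measure about 80, 160 and 240 mm from the lamp. Handing in.

```bash
python3 -c "
from workcell import bot
print(bot.finish_job())"
```

```text
the job is handed in; nothing more can be done
None
```

I handed the job in at about 36 s of the 112 s: lens, slit and holder sit on the rail at about 80, 160 and 240 mm from the lamp by the camera check, the reference filter is home in the holder with its window along the rail, and I never touched the beaker (not rechecked on camera).

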